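# Ready a tabletop pinball game for demonstration

## Task

Get this second-hand pinball game working for the customer: its battery holder has been fitted the wrong way round, so lift it clear, turn it half round and press it back down flush in its well, then slide the power switch over to the other end of its slot. After that play the steel balls from the felt-lined tray one after another: drop each into the open end of the shooter lane, draw the sprung plunger right out to its stop, hold it there a moment and let it fly, until every ball has been shot out of the lane onto the playfield and lies still there. Leave the toy car, the knight and the mug alone.

Things in the scene. Friction and masses are not known exactly. Their poses are not given: they have to be found in the camera images.
- game: tabletop pinball game, wood cabinet 220 mm wide, fixed. Origin: centre of underside; x runs uphill from the player's end to the head, y to the player's left, z up. Playfield part x -200 to 100 mm, its front wall 8 mm thick. Black plastic head x 100 to 200 mm, flat top 108 mm high, with the battery well and the power switch
- playfield: the game's white field, sloping at 8 degrees. Origin: on the field at the middle of the front wall's inner face, 30 mm above the table; x up the slope, y to the player's left, z square to the field. The field proper is y -70 to 102 mm, x 0 to 294, with spinning bumpers and fixed flippers on it, under a fixed clear cover 27 to 30 mm above it. The shooter lane is y -102 to -74 mm
- lane_loading (a point): middle of the open part of the shooter lane, level with its wall tops, 27 mm over its floor. The lane runs along the cabinet's right side, 28 mm wide, open above from 70 mm downhill of this point to 70 mm uphill. A ball dropped in rolls down to the plunger in a second or two; shot, it rounds the arch into the field and comes to rest anywhere there; too weak a shot rolls back. Axes as the game's
- plunger (a joint): travel of the sprung plunger: 0 m at rest, 0.045 at its stop, growing as it is drawn out along the game's -x (level). Spring: 1.6 N at rest, 16 N at the stop; it flies back as soon as it is let go, and a short pull is too weak to shoot a ball onto the field
- plunger_knob (a point): centre of the plunger's black round knob, a cylinder 24 mm across and 22 mm long (along the game's x), 43 mm above the table, standing 32 to 54 mm out from the cabinet's front wall at rest; nothing beside or below it. Moves with the plunger. Axes as the game's
- switch (a joint): travel of the power switch: 0 m = off, 0.014 = on, growing as it slides along the game's +y; stays where it is left, about 1.2 N to move
- switch_top (a point): centre of the top of the switch's grey grip, which is 10 mm along the game's x, 14 mm along y and stands 17 mm above the head's top (top at 125 mm). Axes as the game's
- holder: grey battery holder with three cells, 62 mm (its x) by 50 mm (y) by 18 mm, loose, about 0.1 kg. Origin: centre of its underside. Brass contacts on its +x end. On top, in the middle, a grip rib 36 mm long (along x), 10 mm thick (y), reaching to 38 mm above the underside
- holder_grip (a point): point in the middle of the holder's grip rib, 30 mm above its underside (8 mm below the rib's top, 12 mm above the holder's top face). Axes as the holder's
- holder_contacts (a point): middle of the upper edge of the holder's contact end: 31 mm along its +x, 18 mm above its underside
- well (a point): middle of the floor of the battery well in the head's top, 90 mm high. The well is 65.5 mm along the game's y, 53.5 mm along x, 18 mm deep; the holder lies in it lengthwise along the game's y, top flush with the head. At the start it sits there the wrong way round, contacts at the +y end. Axes as the game's
- well_contacts (a point): where the middle of the holder's contact edge belongs: the well's -y end (towards the shooter lane and the switch), level with the head's top; a brass strip on the head marks this end
- tray: flat wooden tray lined with grey felt, 180 mm (x) by 140 mm (y), rim 11 mm high and 6 mm thick, inner floor 6 mm above the table, fixed. Origin: centre of its underside
- ball1: steel ball, 20 mm across, 0.033 kg. Origin: its centre. Lies in the tray (centre 16 mm above the table). Balls roll little on the felt and on the table's thick cloth. Three to five of the five balls are present
- ball2: as ball1
- ball3: as ball1
- ball4: as ball1
- ball5: as ball1
- car: toy car, 74 by 31 by 28 mm, a bystander. Origin: centre of its underside
- knight: toy knight, 62 mm tall (its spear 76) on a 28 mm round base, a bystander. Origin: centre of its underside
- mug: white mug, 76 mm across, 90 mm tall, a bystander. Origin: centre of its underside
Mind the look-alikes: they are no part of the job. Leave any blue or red look-alike of the holder alone.

How it is judged:
By the outcome, as a careful person would: the job done as asked, in the order asked, and still so for the second after the job is handed in, with the robot touching nothing.
Of ball1, ball2, ball3, ball4, ball5 only 3 to 5 are there at a start; the rules pass over those that are not, and their reading is None.
At some moment in a run one of ball1, ball2, ball3, ball4, ball5 may be knocked a few centimetres aside while the robot is not near it.
It also fails if it takes over 210 s, if anything falls off the work surface, if the arm or the gripper's body presses on something with over 40 N, if the wrist force passes 120 N, or if a joint passes its speed limit or range.

## Robot

A 6-joint arm with a two-finger parallel gripper is mounted at the origin on the work surface. World frame = base frame: x ahead of the robot, y to its left, z up, the work surface at z = 0. Lengths are in mm, angles in rad, forces in N, time in s.
With the tool pointing down it reaches from about 275 to 750 mm from the base axis. Payload 10.2 kg.
Tool frame: the origin (TCP) lies between the finger pads; the fingertips stand 14 mm ahead of it and the grasp point (between the pads) lies 5 mm behind it (bot.tcp_to_tips is the distance from the TCP to the fingertips, in mm); z points along the fingers, y is the direction in which the jaws open and shut (so a half turn about z gives the same grasp; the last joint's range is limited). The gripper opens to 85 mm and grips with 20 to 120 N. Pads are 22 mm wide; open, the fingers measure 114 mm over their backs; the gripper's body (76 mm by 85 mm) begins 54 mm behind the grasp point. The pads swing forward as they close: fully open they stand 13 mm farther back than shut.
Start: joints at [0.927, 0.313, 1.498, -0, 1.331, -0.223], TCP at [214.471, 479.201, 245.294] pointing down, gripper open.
Joint ranges: [-2.94, 2.94], [-0.97, 2.17], [0.19, 2.56], [-1.23, 4.37], [0.02, 3.11], [-2.88, 2.88]. Speed limits (rad/s): [2.39, 2.39, 3.01, 3.14, 3.14, 3.14].

## Interface

Orientations are given as a rotation vector (axis times angle).
In Python, from station import bot gives the robot as it stands.
- The arm moves only by the tool play_rows, never from a script. Its argument "steps" is a list of rows, each an object with "turn": the turn, a rotation vector about the tool's x, y, z in degrees, a list of three; "xyz": the shift along the tool's x, y, z in cm, a list of three; "gripper": the closure, from 0 (fully open) to 1 (shut). In form: [{"turn": [wx, wy, wz], "xyz": [tx, ty, tz], "gripper": gripper}, ...]. A call has exactly 10 rows; each row is the pose to reach, as a shift and turn from the pose commanded when the call began, along the tool's axes at that moment; what a row does not reach only later rows make up. A row lasts 1/8 s, in which the tool goes at most 62.5 mm and 10.7 degrees, less where a joint would pass 70% of its speed; a pose out of reach is approached as far as the arm can. A call with a gripper value outside its range is refused whole. The fingers move at their own pace and stop on an object; "grip_force" is the grip in N (left out, the last holds). Time passes only in rows, so rows that repeat a pose let the fingers close, or fill a call up. It gives the time, the measured TCP pose, the force and the opening at its end, in the units of the state.
- bot.observe(): the state, without advancing time (a new reading comes with each control period).
- bot.grab_frame(name): name is "side" or "top" or "wrist"; returns a dict with "img" (384x512x3 uint8, red, green, blue), "camera_matrix" (3x3 intrinsics, pixels), "dist_coeffs" ([k1, k2, p1, p2, k3] as OpenCV has them; the pictures are not rectified), "position" and "attitude" of the camera in the world; the wrist camera has in their place "hand_eye" (4x4, takes a point from camera to tool coordinates, whose origin is the TCP and whose axes are the flange's). Camera axes: x right, y down, z forward; pixel columns grow to the right and rows downward; lengths in mm; the calibration is good to about 2 mm. A picture is of the moment at which its call begins: read the wrist's pose just before it. There is no depth.
- bot.sign_off(): hands the job in, once; it reports no verdict.
The state is a dict: "time": time; "joints": joint angles; "qvel": joint speeds; "tau": joint torques, N m; "tool_pos": TCP position; "orientation": TCP orientation; "ft_force": force on the tool from outside, world axes, zero at the start; "moment": the same for the moment, N m; "finger_gap": finger opening in mm.
Only numpy, scipy, OpenCV 4.12 (cv2) and the standard library are available. Lean on these libraries where they do the work, as an engineer would, in place of code of your own. Each camera call takes 0.05 s, during which the arm holds its last target. There are 200 camera calls.

## Working session

There is one attempt and no reset: what is moved stays moved. The work goes in short steps, Python scripts to look and compute and a tool call to move; the robot and the scene stay as the last step left them, time stands still between calls to the robot, and variables do not carry over. Pictures are saved under pics/ and viewed, about 12 in all and at most 16, crops included, and the job is handed in when it is done.

Besides the shell and the picture viewer there is one more tool, called as name([rows], argument=value, ...), one row to a line, values as JSON. play_rows: Moves the arm, as the interface text tells. Its arguments: {"type":"object","properties":{"steps":{"type":"array","items":{"type":"object","properties":{"turn":{"type":"array","items":{"type":"number"}},"xyz":{"type":"array","items":{"type":"number"}},"gripper":{"type":"number"}}}},"grip_force":{"type":"number"}},"required":["steps"]}

```bash
ls; mkdir -p pics
python3 - <<'E'
from station import bot
import cv2,numpy as np
print(bot.observe())
for n in("top","side"):
    f=bot.grab_frame(n); cv2.imwrite(f"pics/{n}0.png",cv2.resize(f["img"][:,:,::-1],(800,600)))
    cv2.imwrite(f"{n}0raw.png",f["img"][:,:,::-1])
    print(n,{k:np.round(v,3).tolist() for k,v in f.items() if k!="img"})
E
```

```text
pics
{'time': 0.0, 'joints': array([ 9.26640281e-01,  3.13444415e-01,  1.49843356e+00,  9.40332478e-06,
        1.33097411e+00, -2.23406347e-01]), 'qvel': array([-0.00093791, -0.00014567, -0.00022393,  0.00057689, -0.00021956,
       -0.00198681]), 'tau': array([-7.50077265e-05, -4.12259066e+01, -2.59741455e+01, -2.19152294e-04,
        4.09469329e-03,  2.80166802e-05]), 'tool_pos': array([214.30297547, 479.01569356, 244.73924255]), 'orientation': array([-6.55938859e-01, -3.07180202e+00,  1.78874016e-03]), 'ft_force': array([ 0.7490886 , -0.02779659,  0.40800694]), 'moment': array([-0.04258508, -0.00539584,  0.02732689]), 'finger_gap': 85.572558102671}
top {'camera_matrix': [[449.349, 0.0, 258.43], [0.0, 449.349, 191.112], [0.0, 0.0, 1.0]], 'dist_coeffs': [-0.099, 0.0, 0.0, 0.0, 0.0], 'position': [400.521, 43.088, 1268.117], 'attitude': [-2.179, 2.192, -0.128]}
side {'camera_matrix': [[484.268, 0.0, 254.575], [0.0, 484.268, 199.903], [0.0, 0.0, 1.0]], 'dist_coeffs': [-0.143, 0.0, 0.0, 0.0, 0.0], 'position': [381.255, 1032.108, 831.279], 'attitude': [-0.113, 2.755, -1.4]}
```

View pics/top0.png

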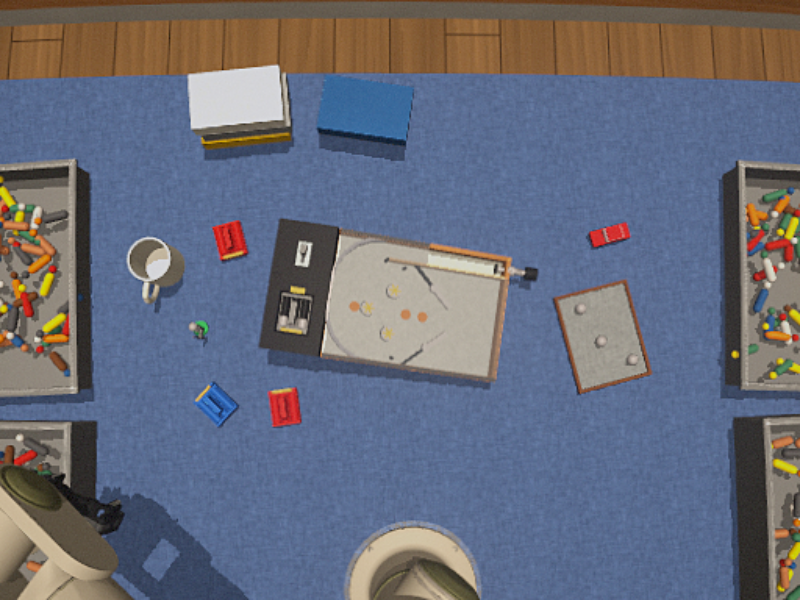

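View pics/side0.png

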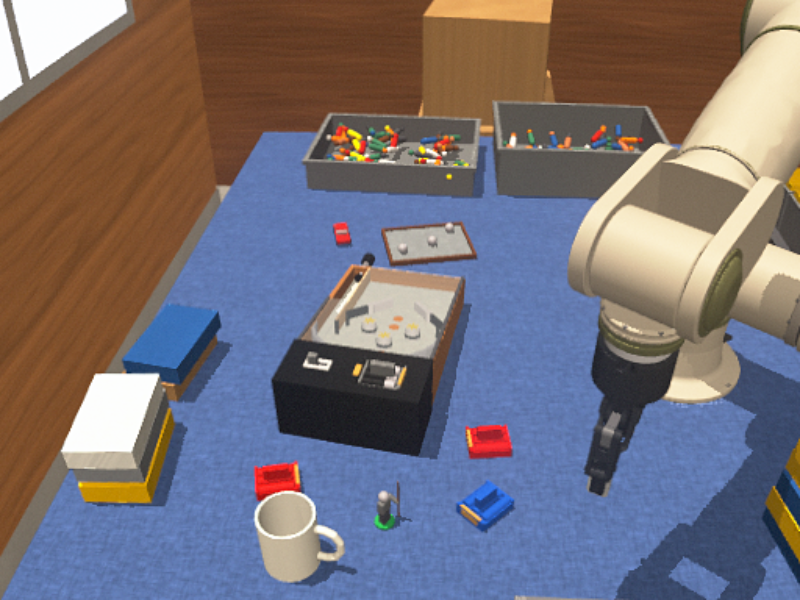

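The top view shows the game with its head at the left (grey holder at 294,312; switch at 303,254; knob at 531,274). Three balls lie in the tray at (580,309), (601,341) and (632,359). Things that could be taken for the holder are red at (230,240), red at (284,407) and blue at (216,404). My choice is the grey one in the head's well, which I'll check in a close crop.

```bash
cat > h.py <<'E'
import numpy as np,cv2
from scipy.spatial.transform import Rotation as R
from station import bot
def cam(f,st=None):
    if "hand_eye" in f:
        T=np.eye(4);T[:3,:3]=R.from_rotvec(st["orientation"]).as_matrix();T[:3,3]=st["tool_pos"]
        M=T@np.array(f["hand_eye"]);return M[:3,:3],M[:3,3]
    return R.from_rotvec(f["attitude"]).as_matrix(),np.array(f["position"])
def rays(f,uv,st=None):
    Rm,p=cam(f,st)
    n=cv2.undistortPoints(np.array(uv,float).reshape(-1,1,2),np.array(f["camera_matrix"]),np.array(f["dist_coeffs"]))[:,0]
    return p,(Rm@np.c_[n,np.ones(len(n))].T).T
def onz(f,uv,z,st=None):
    p,d=rays(f,uv,st);return p+d*((z-p[2])/d[:,2])[:,None]
def proj(f,P,st=None):
    Rm,p=cam(f,st);c=(np.array(P,float).reshape(-1,3)-p)@Rm
    return cv2.projectPoints(c,np.zeros(3),np.zeros(3),np.array(f["camera_matrix"]),np.array(f["dist_coeffs"]))[0][:,0]
def snap(n):
    st=bot.observe();return bot.grab_frame(n),st
E
python3 - <<'E'
from h import *
f,st=snap("top");im=f["img"];hsv=cv2.cvtColor(im,cv2.COLOR_RGB2HSV)
def blobs(m,lo,z,name,roi=None):
    m=m.astype(np.uint8)
    n,l,s,c=cv2.connectedComponentsWithStats(m)
    for i in range(1,n):
        if lo<s[i,4]: print(name,c[i].round(1),s[i].tolist(),onz(f,[c[i]],z)[0].round(1))
# head
roi=np.zeros(im.shape[:2],bool);roi[135:235,160:222]=1
m=(im.max(2)<75)&roi&(im[:,:,2].astype(int)-im[:,:,0]<15)
n,l,s,c=cv2.connectedComponentsWithStats(m.astype(np.uint8));k=1+s[1:,4].argmax()
cn=max(cv2.findContours((l==k).astype(np.uint8),0,2)[0],key=cv2.contourArea)
b=cv2.boxPoints(cv2.minAreaRect(cn));W=onz(f,b,108);print("head",b.round(1),W.round(1),[np.linalg.norm(W[i]-W[i-1]).round(1) for i in range(4)])
roi[:]=0;roi[165:190,328:348]=1
blobs((im.max(2)<60)&roi,5,43,"knob")
roi[:]=0;roi[180:252,354:416]=1
m=(hsv[:,:,1]>90)&(hsv[:,:,0]<20)&roi
cn=max(cv2.findContours(m.astype(np.uint8),0,2)[0],key=cv2.contourArea)
b=cv2.boxPoints(cv2.minAreaRect(cn));W=onz(f,b,11);print("tray",b.round(1),W[:,:2].round(1))
cv2.imwrite("pics/c1.png",np.hstack([cv2.resize(im[130:235,155:295],(448,336),interpolation=2),cv2.resize(im[155:260,290:400],(352,336),interpolation=2)])[:,:,::-1])
E
```

```text
head [[165.6 221.7]
 [178.5 139. ]
 [217.3 145.1]
 [204.3 227.8]] [[430.3 254.5 108. ]
 [646.5 223.2 108. ]
 [629.8 121.5 108. ]
 [414.3 154.5 108. ]] [np.float64(101.2), np.float64(218.4), np.float64(103.1), np.float64(218.0)]
knob [339.2 175. ] [335, 171, 9, 9, 47] [ 558. -211.   43.]
tray [[353.8 190.6]
 [400.3 177.9]
 [416.9 238.9]
 [370.4 251.6]] [[ 517.3 -258.5]
 [ 553.2 -395.1]
 [ 378.3 -437.8]
 [ 344.6 -301.9]]
```

View pics/c1.png

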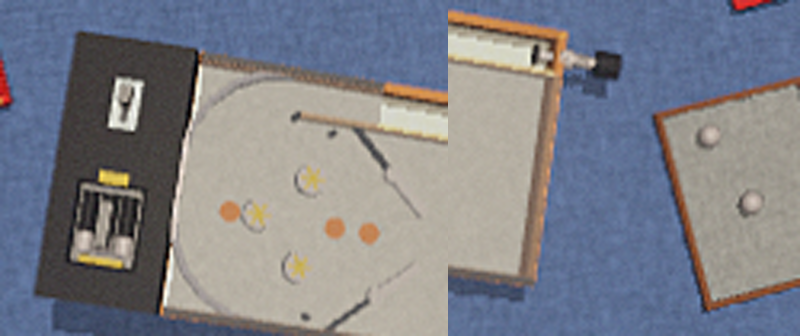

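The crop shows the holder as grey with three cells, in the well at crop (107,225), with its yellow contact end towards the brass strip's opposite side. The switch grip sits at the upper (-y) end of its slot. I'll set up a move calculator and take the geometry from there.

```bash
cat >> h.py <<'E'
G0=np.array([508.0,40.0,0]);YAW=81.5
def g2w(p):
    c,s=np.cos(np.radians(YAW)),np.sin(np.radians(YAW));p=np.array(p,float)
    return G0+np.array([c*p[0]-s*p[1],s*p[0]+c*p[1],p[2]])
def w2g(p):
    c,s=np.cos(np.radians(YAW)),np.sin(np.radians(YAW));d=np.array(p,float)-G0
    return np.array([c*d[0]+s*d[1],-s*d[0]+c*d[1],d[2]])
def go(pos,yawy,st=None):
    "tool down, tool y at world yaw yawy: delta in tool frame"
    st=st or bot.observe();R0=R.from_rotvec(st["orientation"])
    a=np.radians(yawy);y=np.array([np.cos(a),np.sin(a),0]);z=np.array([0,0,-1.]);x=np.cross(y,z)
    Rt=R.from_matrix(np.c_[x,y,z])
    print("pos",np.round(pos,1),"xyz cm",(R0.inv().apply(np.array(pos)-st["tool_pos"])/10).round(2),"turn",(R0.inv()*Rt).as_rotvec(degrees=True).round(1), "t",round(float(st["time"]),2),"F",st["ft_force"].round(1),"gap",round(float(st["finger_gap"]),1))
E
python3 - <<'E'
from h import *
f,st=snap("top")
print(bot.tcp_to_tips, bot.grab_frame("wrist")["hand_eye"])
print("holder top",onz(f,[[188.4,200.3]],128),w2g(onz(f,[[188.4,200.3]],128)[0]),"switch",w2g(onz(f,[[193.75,161.9]],120)[0]))
go([495,180,290],81.5)
E
```

```text
14.0 [[-2.68153316e-04 -9.45867206e-01 -3.24553782e-01  8.35127888e+01]
 [ 9.99999964e-01 -2.44392246e-04 -1.13974008e-04  1.58755634e-01]
 [ 2.84858486e-05 -3.24553801e-01  9.45867237e-01 -1.29093201e+02]
 [ 0.00000000e+00  0.00000000e+00  0.00000000e+00  1.00000000e+00]]
holder top [[483.82945888 193.24596526 128.        ]] [147.99005719  46.55624447 128.        ] switch [150.88907943 -53.93800052 120.        ]
pos [495 180 290] xyz cm [-37.83 -15.84  -4.49] turn [ -0.   -0.  -15.6] t 0.25 F [-1.1  0.2  0.3] gap 85.2
```

play_rows([
  {"turn": [0,0,-8],"xyz": [-5,-2,-4.5],"gripper": 0},
  {"turn": [0,0,-15.6],"xyz": [-11,-5,-4.5],"gripper": 0},
  {"turn": [0,0,-15.6],"xyz": [-17,-8,-4.5],"gripper": 0},
  {"turn": [0,0,-15.6],"xyz": [-23,-10,-4.5],"gripper": 0},
  {"turn": [0,0,-15.6],"xyz": [-29,-12,-4.5],"gripper": 0},
  {"turn": [0,0,-15.6],"xyz": [-34,-14.5,-4.5],"gripper": 0},
  {"turn": [0,0,-15.6],"xyz": [-37.8,-15.8,-4.5],"gripper": 0},
  {"turn": [0,0,-15.6],"xyz": [-37.8,-15.8,-4.5],"gripper": 0},
  {"turn": [0,0,-15.6],"xyz": [-37.8,-15.8,-4.5],"gripper": 0},
  {"turn": [0,0,-15.6],"xyz": [-37.8,-15.8,-4.5],"gripper": 0},
])

```text
time: 1.5
tool_pos: [494.3, 181.5, 290.5]
orientation: [0.231, 3.133, 0.0]
ft_force: [-0.0, 0.1, -0.8]
finger_gap: 85.5
```

Run:
```python
from h import *
f,st=snap("wrist");cv2.imwrite("pics/w1.png",cv2.resize(f["img"],(800,600))[:,:,::-1]);cv2.imwrite("w1raw.png",f["img"][:,:,::-1])
import pickle;pickle.dump((f,st),open("w1.pkl","wb"))
print(st["tool_pos"],st["joints"],f["camera_matrix"],f["dist_coeffs"])
```

```text
[494.26229145 181.54213686 290.50987686] [ 1.29222681e-01  2.87447205e-01  1.41381665e+00  1.51363638e-04
  1.44009199e+00 -1.29465632e+00] [[292.81020361   0.         258.68339078]
 [  0.         292.81020361 191.88685686]
 [  0.           0.           1.        ]] [-0.0249266  0.         0.         0.         0.       ]
```

View pics/w1.png

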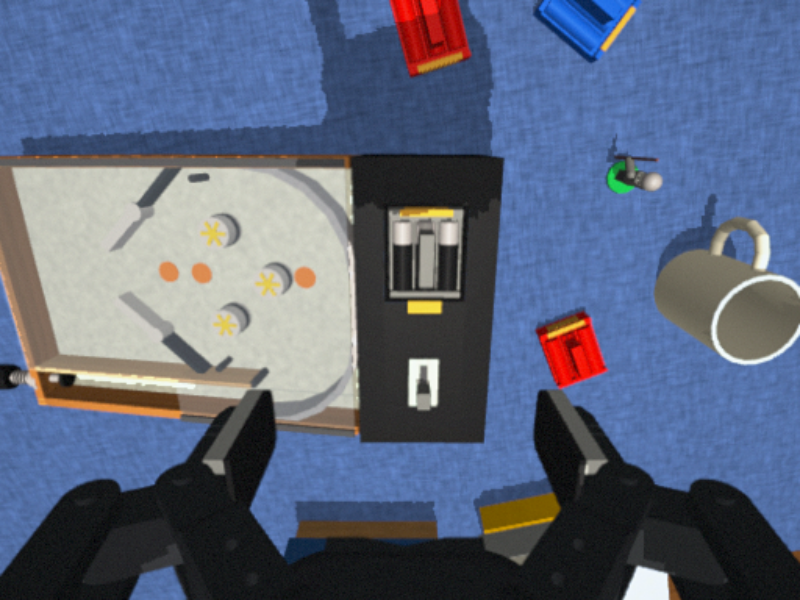

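The wrist view shows the holder in its well (388–465, 207–299), its contacts at the top (+y) end, the brass strip below at (425,307), and the switch grip at (424,390). Next I'll measure the rib, well and switch precisely.

Run:
```python
from h import *
import pickle;f,st=pickle.load(open("w1.pkl","rb"));im=f["img"]
c=im[125:285,225:325]; cv2.imwrite("pics/c2.png",cv2.resize(c,None,fx=3.7,fy=3.7,interpolation=cv2.INTER_CUBIC)[:,:,::-1])
g=im.max(2).astype(int)
def rg(u,v,z): return w2g(onz(f,[[u,v]],z,st)[0]).round(1)
# profiles
print("row160",[(u,g[160,u]) for u in range(244,302)])
print("col273",[(v,g[v,273]) for v in range(126,196)])
```

```text
row160 [(244, np.int64(52)), (245, np.int64(55)), (246, np.int64(39)), (247, np.int64(20)), (248, np.int64(57)), (249, np.int64(134)), (250, np.int64(168)), (251, np.int64(92)), (252, np.int64(36)), (253, np.int64(32)), (254, np.int64(33)), (255, np.int64(36)), (256, np.int64(44)), (257, np.int64(57)), (258, np.int64(54)), (259, np.int64(39)), (260, np.int64(37)), (261, np.int64(33)), (262, np.int64(29)), (263, np.int64(44)), (264, np.int64(120)), (265, np.int64(105)), (266, np.int64(48)), (267, np.int64(35)), (268, np.int64(89)), (269, np.int64(164)), (270, np.int64(171)), (271, np.int64(174)), (272, np.int64(169)), (273, np.int64(171)), (274, np.int64(173)), (275, np.int64(170)), (276, np.int64(172)), (277, np.int64(157)), (278, np.int64(100)), (279, np.int64(158)), (280, np.int64(99)), (281, np.int64(34)), (282, np.int64(31)), (283, np.int64(33)), (284, np.int64(36)), (285, np.int64(41)), (286, np.int64(53)), (287, np.int64(57)), (288, np.int64(44)), (289, np.int64(37)), (290, np.int64(39)), (291, np.int64(24)), (292, np.int64(46)), (293, np.int64(126)), (294, np.int64(165)), (295
[... 974 characters left out ...]
, (164, np.int64(171)), (165, np.int64(171)), (166, np.int64(170)), (167, np.int64(171)), (168, np.int64(172)), (169, np.int64(171)), (170, np.int64(172)), (171, np.int64(170)), (172, np.int64(173)), (173, np.int64(171)), (174, np.int64(171)), (175, np.int64(171)), (176, np.int64(170)), (177, np.int64(170)), (178, np.int64(166)), (179, np.int64(169)), (180, np.int64(167)), (181, np.int64(171)), (182, np.int64(169)), (183, np.int64(142)), (184, np.int64(85)), (185, np.int64(45)), (186, np.int64(93)), (187, np.int64(155)), (188, np.int64(171)), (189, np.int64(150)), (190, np.int64(87)), (191, np.int64(41)), (192, np.int64(143)), (193, np.int64(232)), (194, np.int64(247)), (195, np.int64(246))]
```

View pics/c2.png

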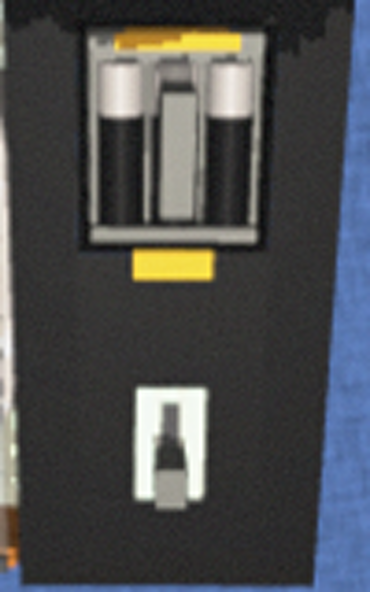

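Run:
```python
from h import *
import pickle;f,st=pickle.load(open("w1.pkl","rb"))
def rg(u,v,z): return w2g(onz(f,[[u,v]],z,st)[0])
k=3.7;C=lambda x,y:(225+x/k-.4,125+y/k-.4)
pr=lambda n,*a:print(n,rg(*a).round(1))
pr("rib -x",267.9,167,128);pr("rib +x",277.6,167,128);pr("rib +y",273,149.8,128);pr("rib -y",273,183.8,128)
pr("hold -x",248.4,165,108);pr("hold +x",295.2,165,108);pr("hold -y",273,190.2,108);pr("hold +y",273,131.7,108)
pr("well -x",*C(80,150),108);pr("well +x",*C(268,150),108);pr("well -y",*C(174,248),108);pr("well+y",*C(174,25),108)
pr("brass",*C(173,265),108)
pr("switch a",*C(171,470),125);pr("switch b",*C(171,508),125);pr("sw x-",*C(156,490),125);pr("sw x+",*C(187,490),125)
pr("plate top",*C(170,387),108);pr("plate bot",*C(170,500),108)
for n,p in (("head bl",(22,583)),("head br",(314,583)),("head x+ top",(354,10)),("head x- top",(8,100))): pr(n,*C(*p),108)
```

```text
rib -x [147.5  44.8 128. ]
rib +x [157.4  44.8 128. ]
rib +y [152.4  62.6 128. ]
rib -y [153.   26.8 128. ]
hold -x [126.8  42.  108. ]
hold +x [177.9  42.1 108. ]
hold -y [154.2  13.1 108. ]
hold +y [153.1  78.  108. ]
well -x [124.5  41.9 108. ]
well +x [179.9  41.9 108. ]
well -y [152.7  11.4 108. ]
well+y [151.6  78.4 108. ]
brass [152.4   5.9 108. ]
switch a [152.1 -55.4 125. ]
switch b [152.3 -69.  125. ]
sw x- [147.5 -62.6 125. ]
sw x+ [157.2 -62.5 125. ]
plate top [152.1 -35.4 108. ]
plate bot [152.7 -76.8 108. ]
head bl [ 102.7 -109.5  108. ]
head br [ 202.4 -109.4  108. ]
head x+ top [202.6  82.7 108. ]
head x- top [103.7  56.8 108. ]
```

```bash
sed -i 's/G0=np.array.*;YAW/G0=np.array([508.4,42.4,0]);YAW/' h.py
python3 - <<'E'
from h import *
go(g2w([150.2,44.5,124.5]),81.5)
E
```

```text
pos [486.6 197.5 124.5] xyz cm [ 1.    1.47 16.6 ] turn [0.  0.  0.1] t 1.55 F [-0.5 -0.1 -0.5] gap 85.2
```

play_rows([
  {"turn": [0,0,0.1],"xyz": [1,1.47,4],"gripper": 0.5},
  {"turn": [0,0,0.1],"xyz": [1,1.47,8],"gripper": 0.5},
  {"turn": [0,0,0.1],"xyz": [1,1.47,11],"gripper": 0.5},
  {"turn": [0,0,0.1],"xyz": [1,1.47,13.5],"gripper": 0.5},
  {"turn": [0,0,0.1],"xyz": [1,1.47,15.2],"gripper": 0.5},
  {"turn": [0,0,0.1],"xyz": [1,1.47,16.2],"gripper": 0.5},
  {"turn": [0,0,0.1],"xyz": [1,1.47,16.6],"gripper": 0.5},
  {"turn": [0,0,0.1],"xyz": [1,1.47,16.6],"gripper": 0.5},
  {"turn": [0,0,0.1],"xyz": [1,1.47,16.6],"gripper": 0.7},
  {"turn": [0,0,0.1],"xyz": [1,1.47,16.6],"gripper": 1},
], grip_force=40)

```text
time: 2.8
tool_pos: [487.5, 196.6, 124.8]
orientation: [0.236, 3.132, 0.0]
ft_force: [-2.8, -2.1, 18.9]
finger_gap: 9.3
```

play_rows([
  {"turn": [0,0,0],"xyz": [0,0,0],"gripper": 1},
  {"turn": [0,0,0],"xyz": [0,0,0],"gripper": 1},
  {"turn": [0,0,0],"xyz": [0,0,0],"gripper": 1},
  {"turn": [0,0,0],"xyz": [0,0,0],"gripper": 1},
  {"turn": [0,0,0],"xyz": [0,0,-0.5],"gripper": 1},
  {"turn": [0,0,0],"xyz": [0,0,-1.2],"gripper": 1},
  {"turn": [0,0,0],"xyz": [0,0,-2.2],"gripper": 1},
  {"turn": [0,0,0],"xyz": [0,0,-3.5],"gripper": 1},
  {"turn": [0,0,0],"xyz": [0,0,-5],"gripper": 1},
  {"turn": [0,0,0],"xyz": [0,0,-5],"gripper": 1},
])

```text
time: 4.05
tool_pos: [487.8, 196.7, 175.7]
orientation: [0.236, 3.13, 0.001]
ft_force: [0.3, -0.5, -1.6]
finger_gap: 9.0
```

Run:
```python
from h import *
import pickle
f,st=snap("wrist");cv2.imwrite("pics/w2.png",cv2.resize(f["img"],(800,600))[:,:,::-1]);pickle.dump((f,st),open("w2.pkl","wb"))
print(st["tool_pos"],w2g(st["tool_pos"]),st["ft_force"])
```

```text
[487.80588587 196.71061254 175.73261425] [149.57163981  43.17646634 175.73261425] [ 0.28990523 -0.45867342 -1.62515097]
```

View pics/w2.png

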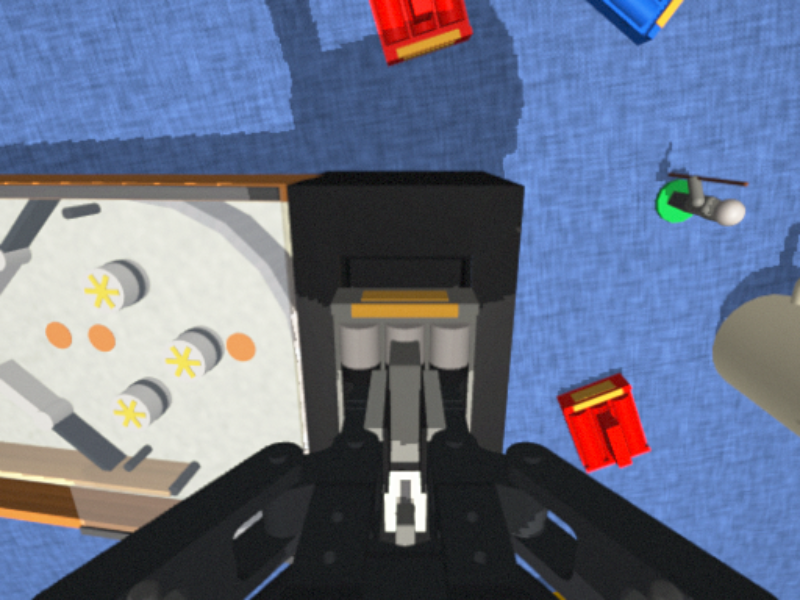

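Run:
```python
from h import *
import pickle
f,st=pickle.load(open("w2.pkl","rb"));R0=R.from_rotvec(st["orientation"])
s=.64
for n,u,v,z in (("bottom edge",405,289.5,141),("top edge",405,303,159),("left top",333,303,159),("right top",477,303,159),("rib top+y end",405,342,179),("ribL",390,355,179),("ribR",420,355,179)):
    p=onz(f,[[u*s-.2,v*s-.2]],z,st)[0]; print(n,R0.inv().apply(p-st["tool_pos"]).round(1))
im=f["img"];g=im.max(2)
print(g[175:235,259].tolist())
go(g2w([149.8,44.3,180]),-98.5)
```

```text
bottom edge [31.5  0.3 34.7]
top edge [32.4  0.3 16.6]
left top [ 32.5 -24.   16.6]
right top [32.4 24.6 16.7]
rib top+y end [27.   0.2 -3.3]
ribL [22.7 -4.3 -3.3]
ribR [22.7  4.8 -3.3]
[37, 35, 30, 35, 33, 39, 33, 35, 36, 58, 75, 109, 122, 121, 119, 122, 149, 131, 83, 140, 192, 206, 213, 211, 210, 207, 206, 194, 148, 115, 113, 113, 99, 98, 97, 122, 156, 169, 167, 168, 169, 169, 166, 126, 78, 64, 66, 65, 65, 67, 66, 67, 62, 68, 66, 68, 66, 67, 75, 99]
pos [486.7 197.1 180. ] xyz cm [ 0.07  0.04 -0.52] turn [ 1.000e-01 -0.000e+00  1.799e+02] t 4.1 F [-0.9 -0.3 -1.1] gap 9.0
```

play_rows([
  {"turn": [0,0,6],"xyz": [0,0,0],"gripper": 1},
  {"turn": [0,0,16],"xyz": [0,0,0],"gripper": 1},
  {"turn": [0,0,26],"xyz": [0,0,0],"gripper": 1},
  {"turn": [0,0,36],"xyz": [0,0,0],"gripper": 1},
  {"turn": [0,0,46],"xyz": [0,0,0],"gripper": 1},
  {"turn": [0,0,56],"xyz": [0,0,0],"gripper": 1},
  {"turn": [0,0,66],"xyz": [0,0,0],"gripper": 1},
  {"turn": [0,0,76],"xyz": [0,0,0],"gripper": 1},
  {"turn": [0,0,85],"xyz": [0,0,0],"gripper": 1},
  {"turn": [0,0,90],"xyz": [0,0,0],"gripper": 1},
])

```text
time: 5.35
tool_pos: [487.0, 196.5, 173.7]
orientation: [-2.385, -2.044, 0.002]
ft_force: [0.1, -0.7, -0.5]
finger_gap: 8.9
```

play_rows([
  {"turn": [0,0,8],"xyz": [0,0,0],"gripper": 1},
  {"turn": [0,0,18],"xyz": [0,0,0],"gripper": 1},
  {"turn": [0,0,28],"xyz": [0,0,0],"gripper": 1},
  {"turn": [0,0,38],"xyz": [0,0,0],"gripper": 1},
  {"turn": [0,0,48],"xyz": [0,0,0],"gripper": 1},
  {"turn": [0,0,58],"xyz": [0,0,0],"gripper": 1},
  {"turn": [0,0,68],"xyz": [0,0,0],"gripper": 1},
  {"turn": [0,0,78],"xyz": [0,0,0],"gripper": 1},
  {"turn": [0,0,86],"xyz": [0,0,0],"gripper": 1},
  {"turn": [0,0,90],"xyz": [0,0,0],"gripper": 1},
])

```text
time: 6.6
tool_pos: [487.0, 196.5, 173.7]
orientation: [3.132, -0.241, -0.002]
ft_force: [0.1, 0.3, -1.3]
finger_gap: 9.2
```

Run:
```python
from h import *
import pickle
f,st=snap("wrist");cv2.imwrite("pics/w3.png",cv2.resize(f["img"],(800,600))[:,:,::-1]);pickle.dump((f,st),open("w3.pkl","wb"))
print(w2g(st["tool_pos"]))
go(g2w([150.1,45.6,175.5]),-98.5)
```

```text
[149.27045428  43.99429209 173.70991292]
pos [485.5 197.6 175.5] xyz cm [-0.16 -0.08 -0.18] turn [ 0.   0.1 -0.4] t 6.65 F [-0.1 -0.1 -1.3] gap 9.5
```

View pics/w3.png

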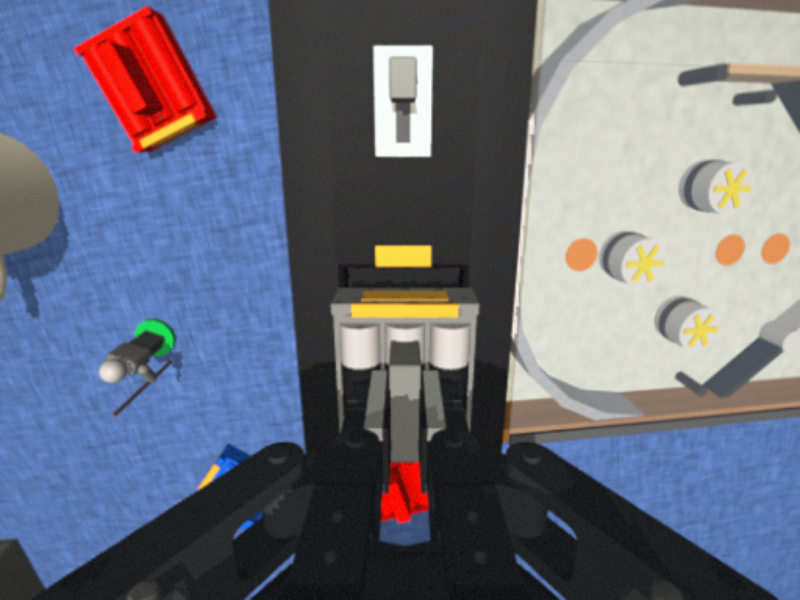

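Run:
```python
from h import *
import pickle
f,st=pickle.load(open("w3.pkl","rb"));R0=R.from_rotvec(st["orientation"]);s=.64
for n,u,v,z in (("well -y",403,264,108),("well left",338,275,108),("well right",468,275,108),("brass mid",403.5,256,108),("plate l",374,100,108),("plate r",432.5,100,108),("head l",287,200,108),("head r",531,200,108),("switch top c",402.5,77,125),("holder bot",405,289.5,139),("hold top",405,303,157),("hl",333,303,157),("hr",477,303,157)):
    p=onz(f,[[u*s-.2,v*s-.2]],z,st)[0]; print(n,R0.inv().apply(p-st["tool_pos"]).round(1),w2g(p).round(1))
print(f["img"].max(2)[160:180,258].tolist()); print(f["img"].max(2)[174,205:310].tolist())
```

```text
well -y [33.8 -0.8 65.7] [149.9  10.3 108. ]
well left [ 28.8 -29.5  65.7] [178.6  15.1 108. ]
well right [28.8 27.9 65.7] [121.2  15.4 108. ]
brass mid [37.4 -0.6 65.7] [149.6   6.7 108. ]
plate l [100.2 -12.1  65.6] [160.8 -56.2 108. ]
plate r [100.2  10.9  65.6] [137.8 -56.  108. ]
head l [ 61.5 -49.4  65.6] [198.4 -17.7 108. ]
head r [61.5 53.  65.7] [ 95.9 -17.1 108. ]
switch top c [106.3  -0.8  48.6] [149.5 -62.2 125. ]
holder bot [31.9  0.1 34.7] [149.   12.2 139. ]
hold top [32.8  0.  16.7] [149.1  11.2 157. ]
hl [ 32.8 -24.3  16.7] [173.4  11.1 157. ]
hr [32.8 24.4 16.7] [124.7  11.4 157. ]
[251, 251, 251, 251, 251, 250, 251, 251, 252, 255, 200, 72, 45, 47, 46, 51, 43, 46, 44, 47]
[51, 52, 51, 51, 53, 51, 50, 54, 51, 55, 58, 40, 33, 32, 25, 17, 18, 19, 40, 47, 49, 49, 46, 50, 50, 54, 45, 48, 46, 49, 48, 50, 52, 47, 49, 47, 47, 49, 47, 49, 49, 46, 48, 50, 47, 50, 47, 47, 49, 47, 48, 47, 49, 46, 48, 48, 47, 50, 47, 47, 46, 48, 46, 50, 46, 49, 48, 48, 47, 43, 46, 48, 45, 50, 50, 46, 47, 49, 46, 45, 49, 45, 49, 45, 47, 51, 47, 50, 41, 27, 12, 14, 29, 30, 34, 49, 52, 56, 50, 50, 51, 51, 51, 49, 53]
```

play_rows([
  {"turn": [0,0,-0.4],"xyz": [-0.12,-0.06,0.5],"gripper": 1},
  {"turn": [0,0,-0.4],"xyz": [-0.12,-0.06,1.3],"gripper": 1},
  {"turn": [0,0,-0.4],"xyz": [-0.12,-0.06,2.1],"gripper": 1},
  {"turn": [0,0,-0.4],"xyz": [-0.12,-0.06,2.7],"gripper": 1},
  {"turn": [0,0,-0.4],"xyz": [-0.12,-0.06,3.0],"gripper": 1},
  {"turn": [0,0,-0.4],"xyz": [-0.12,-0.06,3.2],"gripper": 1},
  {"turn": [0,0,-0.4],"xyz": [-0.12,-0.06,3.4],"gripper": 1},
  {"turn": [0,0,-0.4],"xyz": [-0.12,-0.06,3.6],"gripper": 1},
  {"turn": [0,0,-0.4],"xyz": [-0.12,-0.06,3.7],"gripper": 1},
  {"turn": [0,0,-0.4],"xyz": [-0.12,-0.06,3.7],"gripper": 1},
])

```text
time: 7.9
tool_pos: [486.1, 197.4, 137.2]
orientation: [3.134, -0.225, -0.0]
ft_force: [-0.9, -0.1, -1.4]
finger_gap: 8.6
```

play_rows([
  {"turn": [0,0,0],"xyz": [0,0,0.2],"gripper": 1},
  {"turn": [0,0,0],"xyz": [0,0,0.4],"gripper": 1},
  {"turn": [0,0,0],"xyz": [0,0,0.6],"gripper": 1},
  {"turn": [0,0,0],"xyz": [0,0,0.8],"gripper": 1},
  {"turn": [0,0,0],"xyz": [0,0,0.95],"gripper": 1},
  {"turn": [0,0,0],"xyz": [0,0,1.1],"gripper": 1},
  {"turn": [0,0,0],"xyz": [0,0,1.2],"gripper": 1},
  {"turn": [0,0,0],"xyz": [0,0,1.27],"gripper": 1},
  {"turn": [0,0,0],"xyz": [0,0,1.3],"gripper": 1},
  {"turn": [0,0,0],"xyz": [0,0,1.3],"gripper": 1},
])

```text
time: 9.15
tool_pos: [486.1, 197.4, 124.8]
orientation: [3.133, -0.225, 0.0]
ft_force: [-4.1, -0.1, 5.0]
finger_gap: 9.1
```

play_rows([
  {"turn": [0,0,0],"xyz": [0,0,0.15],"gripper": 1},
  {"turn": [0,0,0],"xyz": [0,0,0.15],"gripper": 1},
  {"turn": [0,0,0],"xyz": [0,0,0],"gripper": 0.6},
  {"turn": [0,0,0],"xyz": [0,0,0],"gripper": 0.6},
  {"turn": [0,0,0],"xyz": [0,0,-0.5],"gripper": 0.6},
  {"turn": [0,0,0],"xyz": [0,0,-1.5],"gripper": 0.6},
  {"turn": [0,0,0],"xyz": [0,0,-3],"gripper": 0.6},
  {"turn": [0,0,0],"xyz": [0,0,-5],"gripper": 0.6},
  {"turn": [0,0,0],"xyz": [0,0,-7],"gripper": 0.6},
  {"turn": [0,0,0],"xyz": [0,0,-7],"gripper": 0.6},
])

```text
time: 10.4
tool_pos: [486.8, 197.5, 196.2]
orientation: [-3.133, 0.225, -0.006]
ft_force: [0.4, 0.5, -0.7]
finger_gap: 34.2
```

Run:
```python
from h import *
import pickle
f,st=snap("wrist");cv2.imwrite("pics/w4.png",f["img"][0:330,120:400,::-1]);pickle.dump((f,st),open("w4.pkl","wb"))
go(g2w([149.8,-62.2,124.5]),-98.5)
```

```text
pos [592.1 181.4 124.5] xyz cm [10.69  0.08  7.05] turn [-0.  -0.1  0.3] t 10.45 F [ 0.2 -0.  -0.9] gap 34.0
```

View pics/w4.png

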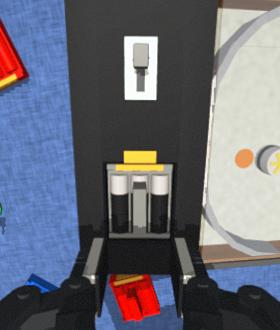

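The picture shows the holder seated in the well with its contacts next to the brass strip (crop 140,160). The seating height matches its original height. The switch grip is at crop (141,55), and I'll grip and slide it now.

play_rows([
  {"turn": [0,0,0.3],"xyz": [4,0.08,0],"gripper": 0.6},
  {"turn": [0,0,0.3],"xyz": [8,0.08,0],"gripper": 0.6},
  {"turn": [0,0,0.3],"xyz": [10.5,0.08,1.5],"gripper": 0.6},
  {"turn": [0,0,0.3],"xyz": [10.7,0.08,3.5],"gripper": 0.6},
  {"turn": [0,0,0.3],"xyz": [10.7,0.08,5.2],"gripper": 0.6},
  {"turn": [0,0,0.3],"xyz": [10.7,0.08,6.4],"gripper": 0.6},
  {"turn": [0,0,0.3],"xyz": [10.7,0.08,7.0],"gripper": 0.6},
  {"turn": [0,0,0.3],"xyz": [10.7,0.08,7.0],"gripper": 0.6},
  {"turn": [0,0,0.3],"xyz": [10.7,0.08,7.0],"gripper": 0.8},
  {"turn": [0,0,0.3],"xyz": [10.7,0.08,7.0],"gripper": 1},
], grip_force=20)

```text
time: 11.7
tool_pos: [592.2, 181.3, 125.0]
orientation: [-3.133, 0.233, -0.002]
ft_force: [-0.3, -0.6, 2.3]
finger_gap: 9.5
```

play_rows([
  {"turn": [0,0,0],"xyz": [0,0,0],"gripper": 1},
  {"turn": [0,0,0],"xyz": [0,0,0],"gripper": 1},
  {"turn": [0,0,0],"xyz": [-0.3,0,0],"gripper": 1},
  {"turn": [0,0,0],"xyz": [-0.6,0,0],"gripper": 1},
  {"turn": [0,0,0],"xyz": [-0.9,0,0],"gripper": 1},
  {"turn": [0,0,0],"xyz": [-1.2,0,0],"gripper": 1},
  {"turn": [0,0,0],"xyz": [-1.4,0,0],"gripper": 1},
  {"turn": [0,0,0],"xyz": [-1.5,0,0],"gripper": 1},
  {"turn": [0,0,0],"xyz": [-1.6,0,0],"gripper": 1},
  {"turn": [0,0,0],"xyz": [-1.6,0,0],"gripper": 1},
])

```text
time: 12.95
tool_pos: [578.2, 183.4, 125.0]
orientation: [-3.132, 0.234, -0.01]
ft_force: [10.1, -1.4, 0.2]
finger_gap: 9.3
```

play_rows([
  {"turn": [0,0,0],"xyz": [-1.45,0,0],"gripper": 0.6},
  {"turn": [0,0,0],"xyz": [-1.45,0,0],"gripper": 0.6},
  {"turn": [0,0,0],"xyz": [-1.45,0,-0.5],"gripper": 0.6},
  {"turn": [0,0,0],"xyz": [-1.4,0,-2],"gripper": 0.6},
  {"turn": [0,0,0],"xyz": [-1.4,0,-5],"gripper": 0.6},
  {"turn": [0,0,0],"xyz": [-1.4,4,-9],"gripper": 0.6},
  {"turn": [0,0,0],"xyz": [-1.4,9,-10],"gripper": 0.6},
  {"turn": [0,0,0],"xyz": [-1.4,15,-10],"gripper": 0.6},
  {"turn": [0,0,0],"xyz": [-1.4,21,-10],"gripper": 0.6},
  {"turn": [0,0,0],"xyz": [-1.4,25,-10],"gripper": 0.6},
])

```text
time: 14.2
tool_pos: [525.0, -64.0, 225.6]
orientation: [3.132, -0.236, 0.002]
ft_force: [0.1, 0.3, -0.3]
finger_gap: 34.4
```

```bash
cat >> h.py <<'E'
def balls():
    "balls in the top view around the tray -> world xy at z=16"
    f,st=snap("top");im=f["img"];hsv=cv2.cvtColor(im,cv2.COLOR_RGB2HSV)
    roi=np.zeros(im.shape[:2],np.uint8);b=proj(f,[[x,y,11] for x,y in ((517,-258),(553,-395),(378,-438),(345,-302))])
    cv2.fillConvexPoly(roi,b.astype(np.int32),1);roi=cv2.erode(roi,np.ones((5,5)))
    c=im[:,:,0].astype(int)-im[:,:,2]
    d=cv2.GaussianBlur(im,(5,5),0).astype(int);med=np.median(im[roi>0],axis=0)
    diff=(np.abs(d-med).max(2)>22)&(roi>0)
    n,l,s,ce=cv2.connectedComponentsWithStats(diff.astype(np.uint8))
    out=[]
    for i in range(1,n):
        if s[i,4]>8: out.append(ce[i]);print("blob",ce[i].round(1),s[i].tolist(),onz(f,[ce[i]],16)[0].round(1))
    return f,out
E
python3 - <<'E'
from h import *
f,o=balls();im=f["img"]
a=cv2.resize(im[175:260,345:425],(480,510),interpolation=2);b=cv2.resize(im[150:190,268:348],(320,160),interpolation=2)
c=np.zeros((510,800,3),np.uint8);c[:,:480]=a;c[:160,480:]=b
f2,_=snap("side");b=cv2.resize(f2["img"][140:220,200:300],(320,256),interpolation=2);c[160:416,480:]=b
cv2.imwrite("pics/t2.png",c[:,:,::-1])
for u in (274,275,326): print(w2g(onz(f,[[u,163]],66)[0]))
print(w2g(bot.observe()["tool_pos"]))
E
```

```text
blob [375.4 201.9] [356, 180, 49, 69, 183] [ 484.4 -318.5   16. ]
blob [368.9 199. ] [367, 196, 5, 6, 17] [ 492.8 -300.    16. ]
blob [381.8 219.7] [380, 217, 5, 6, 19] [ 433.8 -335.5   16. ]
blob [401.4 231.6] [400, 229, 5, 5, 16] [ 399.8 -391.4   16. ]
[-58.9410604  -89.63975623  66.        ]
[-61.62333853 -90.03216907  66.        ]
[-199.14220835 -110.25291025   66.        ]
[-103.64536966  -32.41547894  225.40061754]
```

View pics/t2.png

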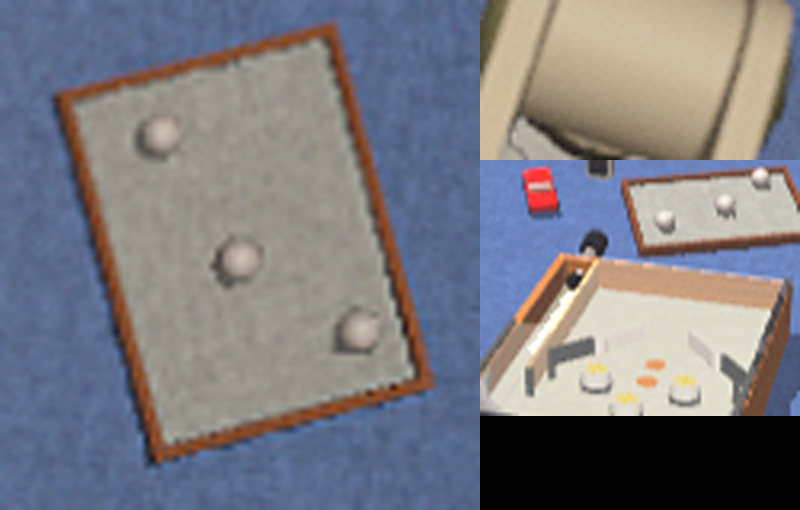

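Run:
```python
from h import *
go([440,-320,200],-40);go([440,-320,200],15)
```

```text
pos [ 440 -320  200] xyz cm [-4.53 26.51  2.56] turn [  0.1  -0.  -58.8] t 14.3 F [ 0.3 -0.3  0.1] gap 34.1
pos [ 440 -320  200] xyz cm [-4.53 26.51  2.56] turn [ 1.000e-01  0.000e+00 -1.138e+02] t 14.3 F [ 0.3 -0.3  0.1] gap 34.1
```

play_rows([
  {"turn": [0,0,-5],"xyz": [-0.5,2,0],"gripper": 0.6},
  {"turn": [0,0,-15],"xyz": [-1,6,0],"gripper": 0.6},
  {"turn": [0,0,-25],"xyz": [-1.5,10,0],"gripper": 0.6},
  {"turn": [0,0,-35],"xyz": [-2.5,15,0.5],"gripper": 0.6},
  {"turn": [0,0,-45],"xyz": [-3.2,19,1],"gripper": 0.6},
  {"turn": [0,0,-55],"xyz": [-4,23,2],"gripper": 0.6},
  {"turn": [0,0,-65],"xyz": [-4.5,26,2.5],"gripper": 0.6},
  {"turn": [0,0,-75],"xyz": [-4.5,26.5,2.5],"gripper": 0.6},
  {"turn": [0,0,-84],"xyz": [-4.5,26.5,2.5],"gripper": 0.6},
  {"turn": [0,0,-90],"xyz": [-4.5,26.5,2.5],"gripper": 0.6},
])

```text
time: 15.55
tool_pos: [442.3, -316.6, 200.1]
orientation: [2.375, 2.055, 0.0]
ft_force: [0.0, -0.0, -0.9]
finger_gap: 34.0
```

play_rows([
  {"turn": [0,0,-8],"xyz": [0,0,0],"gripper": 0.6},
  {"turn": [0,0,-16],"xyz": [0,0,0],"gripper": 0.6},
  {"turn": [0,0,-22],"xyz": [0,0,0],"gripper": 0.6},
  {"turn": [0,0,-23.8],"xyz": [0,0,0],"gripper": 0.6},
  {"turn": [0,0,-23.8],"xyz": [0,0,0],"gripper": 0.6},
  {"turn": [0,0,-23.8],"xyz": [0,0,0],"gripper": 0.6},
  {"turn": [0,0,-23.8],"xyz": [0,0,0],"gripper": 0.6},
  {"turn": [0,0,-23.8],"xyz": [0,0,0],"gripper": 0.6},
  {"turn": [0,0,-23.8],"xyz": [0,0,0],"gripper": 0.6},
  {"turn": [0,0,-23.8],"xyz": [0,0,0],"gripper": 0.6},
])

```text
time: 16.8
tool_pos: [441.5, -317.0, 199.3]
orientation: [-1.906, -2.497, -0.0]
ft_force: [-0.3, 0.5, 0.7]
finger_gap: 33.9
```

Run:
```python
from h import *
import pickle
f,st=snap("wrist");cv2.imwrite("pics/w5.png",cv2.resize(f["img"],(800,600))[:,:,::-1]);pickle.dump((f,st),open("w5.pkl","wb"))
print(st["tool_pos"],st["joints"])
```

```text
[ 441.50881665 -316.95416582  199.26750135] [-8.38282433e-01  3.92266404e-01  1.51016257e+00 -1.40314832e-06
  1.23924008e+00 -1.10497175e+00]
```

View pics/w5.png

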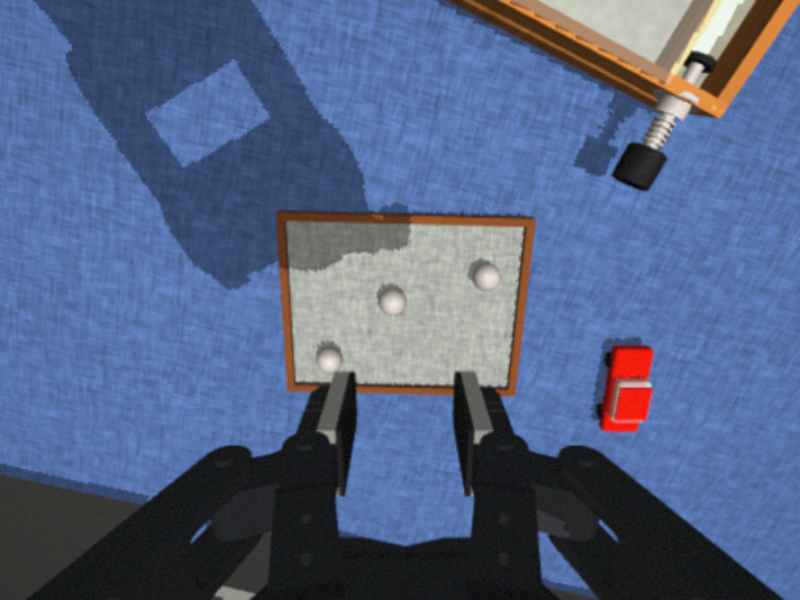

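The wrist view shows three balls at (487,277), (393,302) and (330,359), and the knob at (640,165).

```bash
cat >> h.py <<'E'
def wballs(f,st,guess,z=16,r=14):
    "refine ball centres near guess pixels (raw): bright blob centroid"
    g=cv2.cvtColor(f["img"],cv2.COLOR_RGB2GRAY);o=[]
    for u,v in guess:
        c=cv2.HoughCircles(cv2.resize(g[int(v)-r:int(v)+r,int(u)-r:int(u)+r],None,fx=4,fy=4,interpolation=2),cv2.HOUGH_GRADIENT,1,200,param1=80,param2=10,minRadius=22,maxRadius=52)
        u2,v2,rr=c[0][0];p=onz(f,[[int(u)-r+u2/4-.4,int(v)-r+v2/4-.4]],z,st)[0];o.append(p);print("ball",(int(u)-r+u2/4).round(1),(int(v)-r+v2/4).round(1),"r",rr/4,p.round(1))
    return o
E
python3 - <<'E'
from h import *
import pickle
f,st=pickle.load(open("w5.pkl","rb"));s=.64
b=wballs(f,st,[(487*s,277*s),(393*s,302*s),(330*s,359*s)])
for n,u,v,z in (("knob mid",640,166,48),("tray",278,212,11),("tray",533,219,11),("tray",514,394,11),("tray",290,390,11),("front wall corner",719,115,62)):
    p=onz(f,[[u*s-.2,v*s-.2]],z,st)[0]; print(n,p.round(1),w2g(p).round(1))
go([b[0][0],b[0][1],24],15)
E
```

```text
ball 309.1 175.4 r 9.9 [ 496.1 -305.9   16. ]
ball 250.4 193.4 r 8.25 [ 438.7 -343.4   16. ]
ball 208.6 229.1 r 10.95 [ 402.5 -399.5   16. ]
knob mid [ 557.7 -211.    48. ] [-243.3  -86.2   48. ]
tray [ 347.3 -302.2   11. ] [-364.6  108.4   11. ]
tray [ 518.6 -260.4   11. ] [-298.   -54.9   11. ]
tray [ 552.6 -394.1   11. ] [-425.2 -108.2   11. ]
tray [ 381.  -437.2   11. ] [-493.2   55.1   11. ]
front wall corner [ 581.9 -175.4   62. ] [-204.5 -104.8   62. ]
pos [ 496.1 -305.9   24. ] xyz cm [-0.37  5.56 17.53] turn [-0.  -0.   0.3] t 16.85 F [0.4 0.8 0.6] gap 34.5
```

play_rows([
  {"turn": [0,0,0],"xyz": [-0.5,4,5],"gripper": 0.6},
  {"turn": [0,0,0],"xyz": [-0.5,5.65,10],"gripper": 0.6},
  {"turn": [0,0,0],"xyz": [-0.5,5.65,13.5],"gripper": 0.6},
  {"turn": [0,0,0],"xyz": [-0.5,5.65,15.8],"gripper": 0.6},
  {"turn": [0,0,0],"xyz": [-0.5,5.65,17],"gripper": 0.6},
  {"turn": [0,0,0],"xyz": [-0.5,5.65,17.5],"gripper": 0.6},
  {"turn": [0,0,0],"xyz": [-0.5,5.65,17.5],"gripper": 0.65},
  {"turn": [0,0,0],"xyz": [-0.5,5.65,17.5],"gripper": 1},
  {"turn": [0,0,0],"xyz": [-0.5,5.65,17.5],"gripper": 1},
  {"turn": [0,0,0],"xyz": [-0.5,5.65,17.5],"gripper": 1},
], grip_force=30)

```text
time: 18.1
tool_pos: [497.8, -307.2, 25.0]
orientation: [1.905, 2.496, -0.0]
ft_force: [0.4, 0.1, 4.8]
finger_gap: 17.6
```

play_rows([
  {"turn": [0,0,0],"xyz": [0,0,0],"gripper": 1},
  {"turn": [0,0,0],"xyz": [0,0,-1],"gripper": 1},
  {"turn": [0,0,0],"xyz": [0,0,-4],"gripper": 1},
  {"turn": [0,0,0],"xyz": [0,0,-8],"gripper": 1},
  {"turn": [0,0,0],"xyz": [0,0,-11],"gripper": 1},
  {"turn": [0,0,0],"xyz": [0,0,-12],"gripper": 1},
  {"turn": [0,0,0],"xyz": [0,0,-12],"gripper": 1},
  {"turn": [0,0,0],"xyz": [0,0,-12],"gripper": 1},
  {"turn": [0,0,0],"xyz": [0,0,-12],"gripper": 1},
  {"turn": [0,0,0],"xyz": [0,0,-12],"gripper": 1},
])

```text
time: 19.35
tool_pos: [497.2, -306.7, 143.7]
orientation: [-1.906, -2.496, -0.0]
ft_force: [-0.8, -0.3, -0.3]
finger_gap: 17.3
```

Run:
```python
from h import *
go(g2w([-123,-88,90]),-8.5)
```

```text
pos [577.3 -92.3  90. ] xyz cm [18.58 13.38  5.38] turn [-0.  -0.  23.8] t 19.35 F [-0.8 -0.3 -0.3] gap 17.3
```

play_rows([
  {"turn": [0,0,6],"xyz": [4,3,0],"gripper": 1},
  {"turn": [0,0,12],"xyz": [9,6.5,0],"gripper": 1},
  {"turn": [0,0,18],"xyz": [14,10,0],"gripper": 1},
  {"turn": [0,0,23.8],"xyz": [18.6,13.4,0],"gripper": 1},
  {"turn": [0,0,23.8],"xyz": [18.6,13.4,1.5],"gripper": 1},
  {"turn": [0,0,23.8],"xyz": [18.6,13.4,3],"gripper": 1},
  {"turn": [0,0,23.8],"xyz": [18.6,13.4,3],"gripper": 1},
  {"turn": [0,0,23.8],"xyz": [18.6,13.4,3],"gripper": 1},
  {"turn": [0,0,23.8],"xyz": [18.6,13.4,3],"gripper": 1},
  {"turn": [0,0,23.8],"xyz": [18.6,13.4,3],"gripper": 1},
])

```text
time: 20.6
tool_pos: [577.7, -92.4, 114.7]
orientation: [2.38, 2.05, 0.0]
ft_force: [-0.5, 0.4, 0.1]
finger_gap: 17.7
```

Run:
```python
from h import *
import pickle
f,st=snap("wrist");cv2.imwrite("pics/w6.png",cv2.resize(f["img"],(800,600))[:,:,::-1]);pickle.dump((f,st),open("w6.pkl","wb"))
print(w2g(st["tool_pos"]))
go(g2w([-123,-88,90]),-8.5)
```

```text
[-123.07756274  -88.43000333  114.66492229]
pos [577.3 -92.3  90. ] xyz cm [-0.   -0.04  2.46] turn [ 0.  0. -0.] t 20.65 F [ 0.5 -0.6 -0.2] gap 17.3
```

View pics/w6.png

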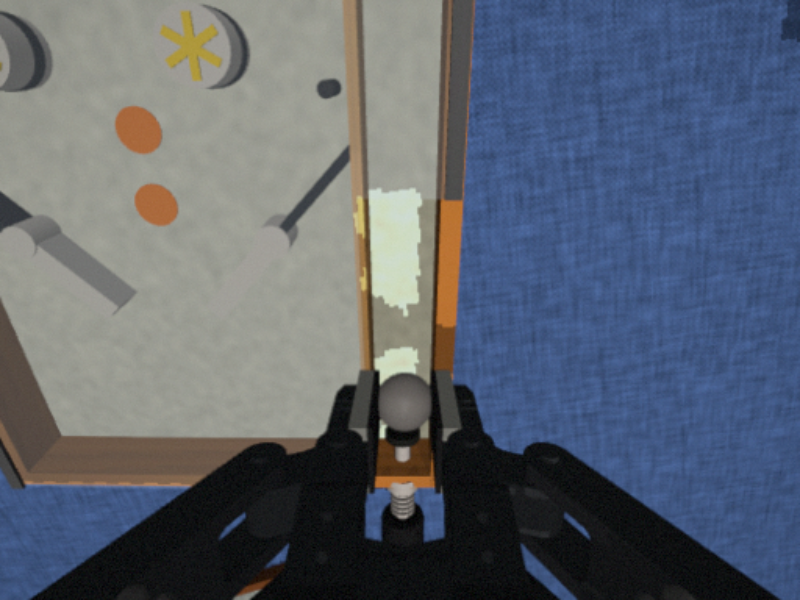

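The ball is held between the pads at (405,402). It lines up with the lane (inner walls 368–437) and with the plunger behind.

play_rows([
  {"turn": [0,0,0],"xyz": [0,0,1.2],"gripper": 1},
  {"turn": [0,0,0],"xyz": [0,0,2.2],"gripper": 1},
  {"turn": [0,0,0],"xyz": [0,0,2.4],"gripper": 1},
  {"turn": [0,0,0],"xyz": [0,0,2.4],"gripper": 1},
  {"turn": [0,0,0],"xyz": [0,0,2.4],"gripper": 0.55},
  {"turn": [0,0,0],"xyz": [0,0,2.4],"gripper": 0.5},
  {"turn": [0,0,0],"xyz": [0,0,2.4],"gripper": 0.5},
  {"turn": [0,0,0],"xyz": [0,0,1],"gripper": 0.5},
  {"turn": [0,0,0],"xyz": [0,0,-1],"gripper": 0.5},
  {"turn": [0,0,0],"xyz": [-3,0,-2.5],"gripper": 0.5},
])

```text
time: 21.9
tool_pos: [573.6, -121.0, 141.3]
orientation: [2.376, 2.053, 0.002]
ft_force: [-0.5, -0.4, -0.7]
finger_gap: 42.7
```

Run:
```python
from h import *
go(g2w([-244,-88,38]),-8.5)
```

```text
pos [ 559.4 -211.9   38. ] xyz cm [-9.21 -0.11 10.33] turn [0.1 0.  0.1] t 21.9 F [-0.5 -0.4 -0.7] gap 42.7
```

play_rows([
  {"turn": [0,0,0.1],"xyz": [-5,-0.1,0],"gripper": 0.5},
  {"turn": [0,0,0.1],"xyz": [-9.2,-0.1,1],"gripper": 0.5},
  {"turn": [0,0,0.1],"xyz": [-9.2,-0.1,4],"gripper": 0.5},
  {"turn": [0,0,0.1],"xyz": [-9.2,-0.1,7],"gripper": 0.5},
  {"turn": [0,0,0.1],"xyz": [-9.2,-0.1,9.2],"gripper": 0.5},
  {"turn": [0,0,0.1],"xyz": [-9.2,-0.1,10.2],"gripper": 0.5},
  {"turn": [0,0,0.1],"xyz": [-9.2,-0.1,10.3],"gripper": 0.5},
  {"turn": [0,0,0.1],"xyz": [-9.2,-0.1,10.3],"gripper": 0.7},
  {"turn": [0,0,0.1],"xyz": [-9.2,-0.1,10.3],"gripper": 1},
  {"turn": [0,0,0.1],"xyz": [-9.2,-0.1,10.3],"gripper": 1},
], grip_force=60)

```text
time: 23.15
tool_pos: [558.5, -212.8, 37.6]
orientation: [2.381, 2.048, -0.001]
ft_force: [-4.4, 0.9, 5.3]
finger_gap: 22.2
```

Run:
```python
from h import *
st=bot.observe();print(w2g(st["tool_pos"]),st["finger_gap"],st["ft_force"])
f,st=snap("wrist");cv2.imwrite("pics/w7.png",cv2.resize(f["img"],(800,600))[:,:,::-1])
```

```text
[-244.99614123  -87.23257535   37.56286241] 22.157181100130448 [-4.36148651  0.87370113  5.2536575 ]
```

View pics/w7.png

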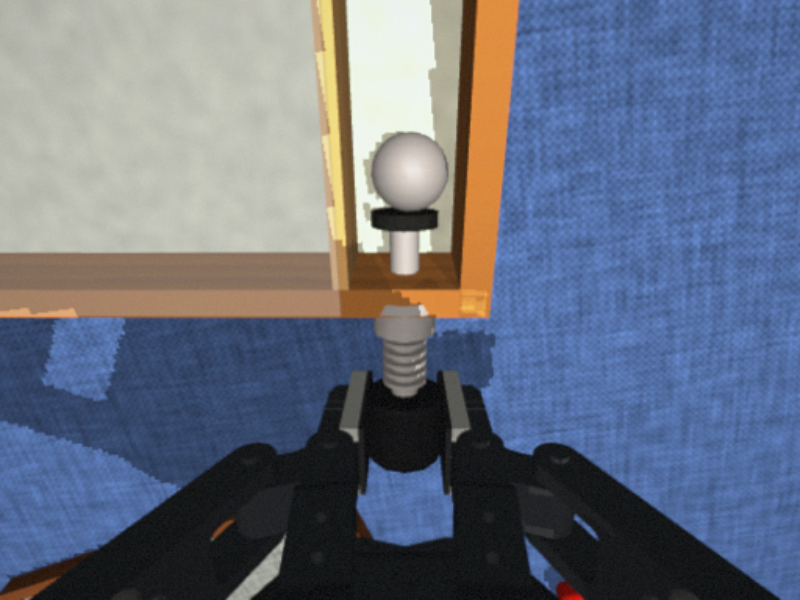

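The ball at (410,172) rests against the plunger tip, and the knob is gripped squarely. I'll draw it now.

play_rows([
  {"turn": [0,0,0],"xyz": [-0.5,0,0],"gripper": 1},
  {"turn": [0,0,0],"xyz": [-1.3,0,0],"gripper": 1},
  {"turn": [0,0,0],"xyz": [-2.1,0,0],"gripper": 1},
  {"turn": [0,0,0],"xyz": [-2.9,0,0],"gripper": 1},
  {"turn": [0,0,0],"xyz": [-3.7,0,0],"gripper": 1},
  {"turn": [0,0,0],"xyz": [-4.2,0,0],"gripper": 1},
  {"turn": [0,0,0],"xyz": [-4.5,0,0],"gripper": 1},
  {"turn": [0,0,0],"xyz": [-4.65,0,0],"gripper": 1},
  {"turn": [0,0,0],"xyz": [-4.7,0,0],"gripper": 1},
  {"turn": [0,0,0],"xyz": [-4.7,0,0],"gripper": 1},
])

```text
time: 24.45
tool_pos: [551.8, -256.3, 37.5]
orientation: [-2.379, -2.047, -0.004]
ft_force: [-0.6, 16.4, 8.4]
finger_gap: 22.3
```

Run:
```python
from h import *
st=bot.observe();print(w2g(st["tool_pos"]),st["finger_gap"],st["ft_force"])
```

```text
[-289.02573408  -87.10878588   37.48719161] 22.326062296783874 [-0.6086446  16.43597202  8.40632044]
```

play_rows([
  {"turn": [0,0,0],"xyz": [-0.1,0,0],"gripper": 1},
  {"turn": [0,0,0],"xyz": [-0.2,0,0],"gripper": 1},
  {"turn": [0,0,0],"xyz": [-0.3,0,0],"gripper": 1},
  {"turn": [0,0,0],"xyz": [-0.3,0,0],"gripper": 1},
  {"turn": [0,0,0],"xyz": [-0.3,0,0],"gripper": 1},
  {"turn": [0,0,0],"xyz": [-0.3,0,0],"gripper": 1},
  {"turn": [0,0,0],"xyz": [-0.3,0,0],"gripper": 1},
  {"turn": [0,0,0],"xyz": [-0.3,0,0],"gripper": 1},
  {"turn": [0,0,0],"xyz": [-0.3,0,0],"gripper": 1},
  {"turn": [0,0,0],"xyz": [-0.3,0,0],"gripper": 1},
])

```text
time: 25.7
tool_pos: [551.7, -257.5, 37.5]
orientation: [-2.377, -2.046, -0.007]
ft_force: [0.6, 25.0, 11.2]
finger_gap: 22.5
```

Run:
```python
from h import *
st=bot.observe();print(w2g(st["tool_pos"]),st["finger_gap"],st["ft_force"])
```

```text
[-290.26062019  -87.11368705   37.45560205] 22.50600747743694 [ 0.6027801  25.02226944 11.21087976]
```

Force is up to 25 N with the travel at 45 mm, so it's at the stop. Letting go.

play_rows([
  {"turn": [0,0,0],"xyz": [0,0,0],"gripper": 0},
  {"turn": [0,0,0],"xyz": [0,0,0],"gripper": 0},
  {"turn": [0,0,0],"xyz": [0,0,0],"gripper": 0.2},
  {"turn": [0,0,0],"xyz": [0,0,-4],"gripper": 0.6},
  {"turn": [0,0,0],"xyz": [-3,-6,-9],"gripper": 0.6},
  {"turn": [0,0,0],"xyz": [-3,-11,-15],"gripper": 0.6},
  {"turn": [0,0,0],"xyz": [-3,-11,-16.5],"gripper": 0.6},
  {"turn": [0,0,0],"xyz": [-3,-11,-16.5],"gripper": 0.6},
  {"turn": [0,0,0],"xyz": [-3,-11,-16.5],"gripper": 0.6},
  {"turn": [0,0,0],"xyz": [-3,-11,-16.5],"gripper": 0.6},
])

```text
time: 26.95
tool_pos: [437.8, -275.0, 200.0]
orientation: [-2.38, -2.047, 0.0]
ft_force: [-0.7, 0.6, 0.1]
finger_gap: 33.9
```

Run:
```python
from h import *
import pickle
t,_=snap("top");f,st=snap("wrist");pickle.dump((f,st),open("w8.pkl","wb"))
s,_=snap("side")
c=np.zeros((600,800,3),np.uint8);c[:300,:400]=cv2.resize(f["img"],(400,300));c[:300,400:]=cv2.resize(t["img"][130:250,200:360],(400,300),interpolation=2);c[300:,:400]=cv2.resize(s["img"][150:300,150:350],(400,300),interpolation=2);c[300:,400:]=cv2.resize(t["img"][160:265,320:460],(400,300),interpolation=2)
cv2.imwrite("pics/m8.png",c[:,:,::-1]);print(st["tool_pos"])
```

```text
[ 437.88129269 -274.97624206  200.0994734 ]
```

View pics/m8.png

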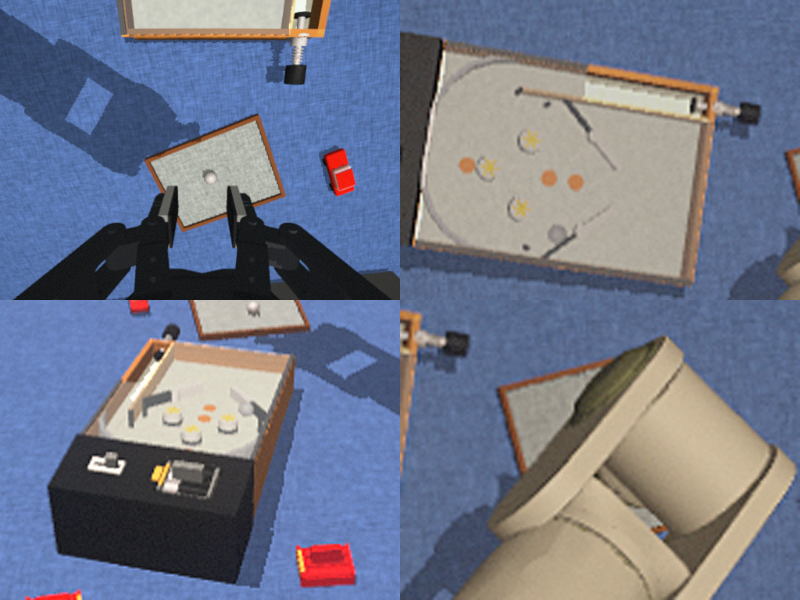

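Ball 1 is on the playfield, at top-crop (558,233) by the flipper. Ball 2 is at (210,177) in the wrist panel.

Run:
```python
from h import *
import pickle
f,st=pickle.load(open("w8.pkl","rb"))
b=wballs(f,st,[(268.8,226.6)]);print(onz(f,[[268.5,226.3]],16,st))
go([b[0][0],b[0][1],24.5],-8.5)
```

```text
ball 269.6 227.6 r 7.0 [ 440.  -343.5   16. ]
[[ 439.29148484 -342.19121416   16.        ]]
pos [ 440.  -343.5   24.5] xyz cm [-6.75  1.25 17.59] turn [-0.1 -0.1 -0.1] t 27.1 F [ 0.3 -0.3 -0.2] gap 34.1
```

play_rows([
  {"turn": [0,0,0],"xyz": [-4,1.2,5],"gripper": 0.6},
  {"turn": [0,0,0],"xyz": [-6.7,1.2,10],"gripper": 0.6},
  {"turn": [0,0,0],"xyz": [-6.7,1.2,14],"gripper": 0.6},
  {"turn": [0,0,0],"xyz": [-6.7,1.2,16.4],"gripper": 0.6},
  {"turn": [0,0,0],"xyz": [-6.7,1.2,17.3],"gripper": 0.6},
  {"turn": [0,0,0],"xyz": [-6.7,1.2,17.6],"gripper": 0.6},
  {"turn": [0,0,0],"xyz": [-6.7,1.2,17.6],"gripper": 0.65},
  {"turn": [0,0,0],"xyz": [-6.7,1.2,17.6],"gripper": 1},
  {"turn": [0,0,0],"xyz": [-6.7,1.2,17.6],"gripper": 1},
  {"turn": [0,0,0],"xyz": [-6.7,1.2,17.6],"gripper": 1},
], grip_force=30)

```text
time: 28.35
tool_pos: [439.9, -343.6, 26.1]
orientation: [2.381, 2.047, -0.0]
ft_force: [-1.1, 0.5, 6.8]
finger_gap: 17.4
```

play_rows([
  {"turn": [0,0,0],"xyz": [0,0,0],"gripper": 1},
  {"turn": [0,0,0],"xyz": [0,0,-1],"gripper": 1},
  {"turn": [0,0,0],"xyz": [0,0,-4],"gripper": 1},
  {"turn": [0,0,0],"xyz": [0,0,-8],"gripper": 1},
  {"turn": [0,0,0],"xyz": [0,0,-12],"gripper": 1},
  {"turn": [0,0,0],"xyz": [5,2,-13],"gripper": 1},
  {"turn": [0,0,0],"xyz": [10.5,4,-13],"gripper": 1},
  {"turn": [0,0,0],"xyz": [16,6,-13],"gripper": 1},
  {"turn": [0,0,0],"xyz": [21,8,-13],"gripper": 1},
  {"turn": [0,0,0],"xyz": [24,9,-13],"gripper": 1},
])

```text
time: 29.6
tool_pos: [565.3, -117.1, 155.7]
orientation: [2.38, 2.051, 0.0]
ft_force: [0.3, 0.2, 0.5]
finger_gap: 17.5
```

Run:
```python
from h import *
go(g2w([-123,-88.2,90]),-8.5)
```

```text
pos [577.5 -92.3  90. ] xyz cm [2.63 0.83 6.57] turn [ 0. -0.  0.] t 29.6 F [0.3 0.2 0.5] gap 17.5
```

play_rows([
  {"turn": [0,0,0],"xyz": [2.6,0.8,0],"gripper": 1},
  {"turn": [0,0,0],"xyz": [2.6,0.8,2],"gripper": 1},
  {"turn": [0,0,0],"xyz": [2.6,0.8,4],"gripper": 1},
  {"turn": [0,0,0],"xyz": [2.6,0.8,5.5],"gripper": 1},
  {"turn": [0,0,0],"xyz": [2.6,0.8,6.1],"gripper": 1},
  {"turn": [0,0,0],"xyz": [2.6,0.8,6.1],"gripper": 1},
  {"turn": [0,0,0],"xyz": [2.6,0.8,6.1],"gripper": 1},
  {"turn": [0,0,0],"xyz": [2.6,0.8,6.1],"gripper": 1},
  {"turn": [0,0,0],"xyz": [2.6,0.8,6.1],"gripper": 1},
  {"turn": [0,0,0],"xyz": [2.6,0.8,6.1],"gripper": 1},
])

```text
time: 30.85
tool_pos: [576.4, -94.9, 94.4]
orientation: [2.382, 2.048, 0.0]
ft_force: [0.2, 0.5, -0.1]
finger_gap: 17.6
```

Run:
```python
from h import *
go(g2w([-123,-88.2,90]),-8.5)
```

```text
pos [577.5 -92.3  90. ] xyz cm [0.28 0.07 0.44] turn [ 0.   0.  -0.1] t 30.85 F [ 0.2  0.5 -0.1] gap 17.6
```

play_rows([
  {"turn": [0,0,0],"xyz": [0.2,0.07,0.45],"gripper": 1},
  {"turn": [0,0,0],"xyz": [0.2,0.07,0.45],"gripper": 1},
  {"turn": [0,0,0],"xyz": [0.2,0.07,0.45],"gripper": 1},
  {"turn": [0,0,0],"xyz": [0.2,0.07,0.45],"gripper": 0.55},
  {"turn": [0,0,0],"xyz": [0.2,0.07,0.45],"gripper": 0.5},
  {"turn": [0,0,0],"xyz": [0.2,0.07,0.45],"gripper": 0.5},
  {"turn": [0,0,0],"xyz": [0.2,0.07,0],"gripper": 0.5},
  {"turn": [0,0,0],"xyz": [0.2,0.07,-2],"gripper": 0.5},
  {"turn": [0,0,0],"xyz": [-1,0.07,-4],"gripper": 0.5},
  {"turn": [0,0,0],"xyz": [-3,0.07,-4],"gripper": 0.5},
])

```text
time: 32.1
tool_pos: [573.2, -125.3, 135.8]
orientation: [2.379, 2.048, 0.002]
ft_force: [-0.6, -0.1, 0.2]
finger_gap: 42.6
```

play_rows([
  {"turn": [0,0,0],"xyz": [-5,0,0],"gripper": 0.5},
  {"turn": [0,0,0],"xyz": [-8.9,0,1],"gripper": 0.5},
  {"turn": [0,0,0],"xyz": [-8.9,0,4],"gripper": 0.5},
  {"turn": [0,0,0],"xyz": [-8.9,0,7],"gripper": 0.5},
  {"turn": [0,0,0],"xyz": [-8.9,0,9],"gripper": 0.5},
  {"turn": [0,0,0],"xyz": [-8.9,0,9.6],"gripper": 0.5},
  {"turn": [0,0,0],"xyz": [-8.9,0,9.6],"gripper": 0.5},
  {"turn": [0,0,0],"xyz": [-8.9,0,9.6],"gripper": 0.7},
  {"turn": [0,0,0],"xyz": [-8.9,0,9.6],"gripper": 1},
  {"turn": [0,0,0],"xyz": [-8.9,0,9.6],"gripper": 1},
], grip_force=60)

```text
time: 33.35
tool_pos: [558.5, -212.9, 39.3]
orientation: [-2.381, -2.048, 0.002]
ft_force: [-7.0, 0.8, 6.3]
finger_gap: 22.2
```

Run:
```python
from h import *
st=bot.observe();print(w2g(st["tool_pos"]),st["finger_gap"],st["ft_force"])
f,st=snap("wrist");cv2.imwrite("w9.png",f["img"][:,:,::-1])
g=cv2.imread("w9.png");h=cv2.HoughCircles(cv2.cvtColor(g[60:170,200:330],6),cv2.HOUGH_GRADIENT,1,60,param1=80,param2=12,minRadius=18,maxRadius=30);print(h)
```

```text
[-245.11789261  -87.28213339   39.32993307] 22.215326626023362 [-7.03631874  0.83865455  6.32984578]
[[[61.5 48.5 25. ]]]
```

The ball is detected at the plunger tip, (261,108) with r 25, the same place as before. Drawing and holding.

play_rows([
  {"turn": [0,0,0],"xyz": [-0.5,0,0],"gripper": 1},
  {"turn": [0,0,0],"xyz": [-1.3,0,0],"gripper": 1},
  {"turn": [0,0,0],"xyz": [-2.1,0,0],"gripper": 1},
  {"turn": [0,0,0],"xyz": [-2.9,0,0],"gripper": 1},
  {"turn": [0,0,0],"xyz": [-3.7,0,0],"gripper": 1},
  {"turn": [0,0,0],"xyz": [-4.2,0,0],"gripper": 1},
  {"turn": [0,0,0],"xyz": [-4.6,0,0],"gripper": 1},
  {"turn": [0,0,0],"xyz": [-4.8,0,0],"gripper": 1},
  {"turn": [0,0,0],"xyz": [-4.9,0,0],"gripper": 1},
  {"turn": [0,0,0],"xyz": [-5.0,0,0],"gripper": 1},
])

```text
time: 34.65
tool_pos: [551.6, -257.7, 39.2]
orientation: [-2.376, -2.044, -0.006]
ft_force: [-0.8, 26.7, 13.0]
finger_gap: 22.3
```

play_rows([
  {"turn": [0,0,0],"xyz": [0,0,0],"gripper": 1},
  {"turn": [0,0,0],"xyz": [0,0,0],"gripper": 1},
  {"turn": [0,0,0],"xyz": [0,0,0],"gripper": 1},
  {"turn": [0,0,0],"xyz": [0,0,0],"gripper": 1},
  {"turn": [0,0,0],"xyz": [0,0,0],"gripper": 1},
  {"turn": [0,0,0],"xyz": [0,0,0],"gripper": 1},
  {"turn": [0,0,0],"xyz": [0,0,0],"gripper": 1},
  {"turn": [0,0,0],"xyz": [0,0,0],"gripper": 1},
  {"turn": [0,0,0],"xyz": [0,0,0],"gripper": 1},
  {"turn": [0,0,0],"xyz": [0,0,0],"gripper": 1},
])

```text
time: 35.9
tool_pos: [551.7, -257.7, 39.2]
orientation: [-2.376, -2.045, -0.005]
ft_force: [-3.3, 23.7, 13.1]
finger_gap: 22.7
```

play_rows([
  {"turn": [0,0,0],"xyz": [0,0,0],"gripper": 0},
  {"turn": [0,0,0],"xyz": [0,0,0],"gripper": 0},
  {"turn": [0,0,0],"xyz": [0,0,0],"gripper": 0.2},
  {"turn": [0,0,0],"xyz": [0,0,-4],"gripper": 0.6},
  {"turn": [0,0,0],"xyz": [-3,-5,-9],"gripper": 0.6},
  {"turn": [0,0,0],"xyz": [-6,-9,-13],"gripper": 0.6},
  {"turn": [0,0,0],"xyz": [-10,-13.5,-16],"gripper": 0.6},
  {"turn": [0,0,0],"xyz": [-10,-13.5,-16],"gripper": 0.6},
  {"turn": [0,0,0],"xyz": [-10,-13.5,-16],"gripper": 0.6},
  {"turn": [0,0,0],"xyz": [-10,-13.5,-16],"gripper": 0.6},
])

```text
time: 37.15
tool_pos: [403.9, -340.0, 197.2]
orientation: [-2.38, -2.048, -0.001]
ft_force: [-0.0, -0.2, -0.6]
finger_gap: 34.3
```

Run:
```python
from h import *
import pickle
t,_=snap("top");f,st=snap("wrist");pickle.dump((f,st),open("w10.pkl","wb"))
s,_=snap("side")
c=np.zeros((600,800,3),np.uint8);c[:300,:400]=cv2.resize(f["img"],(400,300));c[:300,400:]=cv2.resize(t["img"][130:250,200:360],(400,300),interpolation=2);c[300:,:400]=cv2.resize(s["img"][150:300,150:350],(400,300),interpolation=2);c[300:,400:]=cv2.resize(t["img"][160:265,320:460],(400,300),interpolation=2)
cv2.imwrite("pics/m10.png",c[:,:,::-1]);print(st["tool_pos"])
```

```text
[ 404.00883607 -339.87465851  197.17519114]
```

View pics/m10.png

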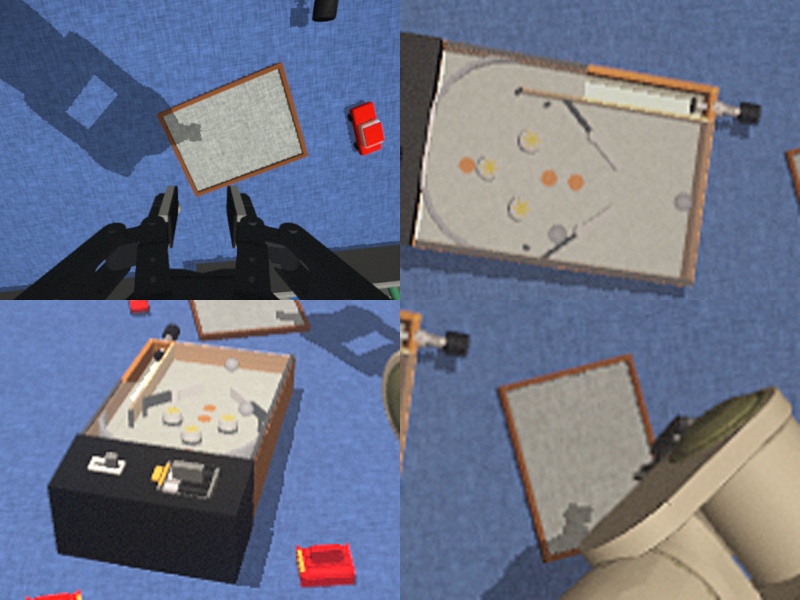

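Ball 2 is on the field at (683,200). The tray is empty, so ball 3 has been knocked aside and is hidden by the arm. I'll move away to look.

play_rows([
  {"turn": [0,0,0],"xyz": [3,0,-1],"gripper": 0.6},
  {"turn": [0,0,0],"xyz": [7,0,-3],"gripper": 0.6},
  {"turn": [0,0,0],"xyz": [11,0,-5],"gripper": 0.6},
  {"turn": [0,0,0],"xyz": [14,0,-7],"gripper": 0.6},
  {"turn": [0,0,0],"xyz": [16,0,-7],"gripper": 0.6},
  {"turn": [0,0,0],"xyz": [16,0,-7],"gripper": 0.6},
  {"turn": [0,0,0],"xyz": [16,0,-7],"gripper": 0.6},
  {"turn": [0,0,0],"xyz": [16,0,-7],"gripper": 0.6},
  {"turn": [0,0,0],"xyz": [16,0,-7],"gripper": 0.6},
  {"turn": [0,0,0],"xyz": [16,0,-7],"gripper": 0.6},
])

```text
time: 38.55
tool_pos: [427.2, -182.9, 268.2]
orientation: [-2.382, -2.048, 0.0]
ft_force: [-0.4, -0.1, 0.1]
finger_gap: 33.9
```

Run:
```python
from h import *
import pickle
t,_=snap("top");f,st=snap("wrist");s,_=snap("side");pickle.dump((f,st,t,s),open("w11.pkl","wb"))
c=np.zeros((600,800,3),np.uint8);c[:300,:400]=cv2.resize(f["img"],(400,300));c[:300,400:]=cv2.resize(t["img"][130:280,300:500],(400,300),interpolation=2);c[300:]=cv2.resize(s["img"][90:180,150:390],(800,300),interpolation=2)
cv2.imwrite("pics/m11.png",c[:,:,::-1]);print(st["tool_pos"])
```

```text
[ 427.18219733 -182.81725428  268.24523868]
```

View pics/m11.png

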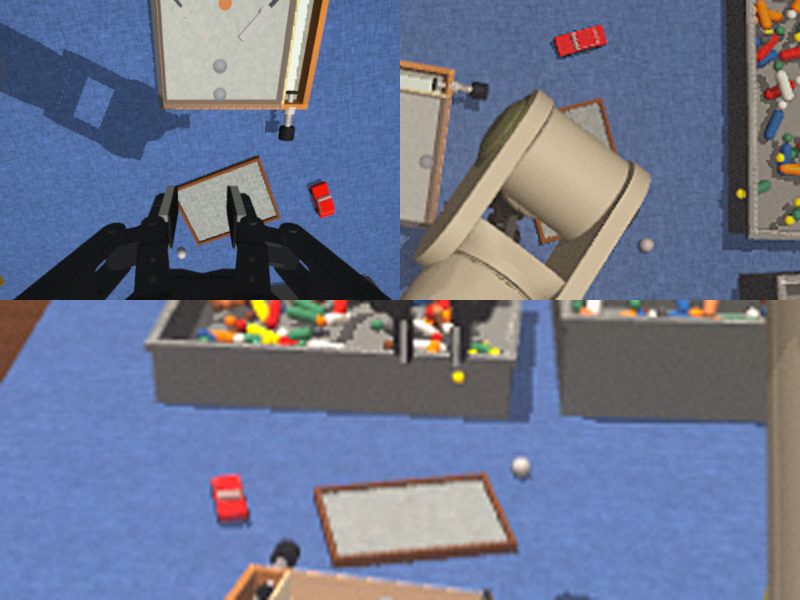

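Ball 3 lies on the cloth just outside the tray corner, at top-crop (646,245) and side-crop (521,467). Two balls are on the field.

Run:
```python
from h import *
import pickle
f,st,t,s=pickle.load(open("w11.pkl","rb"))
print(onz(t,[[422.8,252.2]],10),onz(s,[[306,140]],10),onz(f,[[181.5*1.28,254*1.28]],10,st))
go([345,-445,120],-8.5)
```

```text
[[ 340.38193688 -454.42600885   10.        ]] [[ 340.86131019 -454.03164902   10.        ]] [[ 341.23273335 -456.9624779    10.        ]]
pos [ 345 -445  120] xyz cm [-27.16  -4.2   14.83] turn [-0.  -0.  -0.1] t 38.7 F [-0.4 -0.4  0.7] gap 33.9
```

play_rows([
  {"turn": [0,0,0],"xyz": [-4,-0.6,1],"gripper": 0.6},
  {"turn": [0,0,0],"xyz": [-9,-1.4,3],"gripper": 0.6},
  {"turn": [0,0,0],"xyz": [-14,-2.2,6],"gripper": 0.6},
  {"turn": [0,0,0],"xyz": [-19,-3,9],"gripper": 0.6},
  {"turn": [0,0,0],"xyz": [-24,-3.8,12],"gripper": 0.6},
  {"turn": [0,0,0],"xyz": [-28.2,-4.45,15],"gripper": 0.6},
  {"turn": [0,0,0],"xyz": [-28.2,-4.45,18],"gripper": 0.6},
  {"turn": [0,0,0],"xyz": [-28.2,-4.45,20],"gripper": 0.6},
  {"turn": [0,0,0],"xyz": [-28.2,-4.45,20],"gripper": 0.6},
  {"turn": [0,0,0],"xyz": [-28.2,-4.45,20],"gripper": 0.6},
], grip_force=30)

```text
time: 39.95
tool_pos: [341.3, -455.2, 69.3]
orientation: [2.381, 2.048, -0.001]
ft_force: [-0.6, 0.4, 0.1]
finger_gap: 34.1
```

Run:
```python
from h import *
import pickle
t,_=snap("top");f,st=snap("wrist");pickle.dump((f,st,t),open("w12.pkl","wb"))
g=proj(f,[[341,-455.3,10]],st)[0];print(g)
try: wballs(f,st,[g],z=10,r=30)
except Exception as e: print(e)
im=f["img"];x,y=g.astype(int);sub=im[max(y-35,0):y+35,x-40:x+40].astype(int)
m=(sub.min(2)>120);n,l,ss,c=cv2.connectedComponentsWithStats(m.astype(np.uint8));print([(ss[i,4],(c[i]+[x-40,max(y-35,0)]).round(1)) for i in range(1,n) if ss[i,4]>40])
go([341,-455.3,18.5],-8.5)
```

```text
[257.87942597 217.65561909]
'NoneType' object is not subscriptable
[(np.int32(362), array([259.1, 218.3]))]
pos [ 341.  -455.3   18.5] xyz cm [-0.01 -0.04  5.09] turn [ 0.1  0.1 -0.1] t 40.05 F [1.2 0.3 0.4] gap 33.9
```

play_rows([
  {"turn": [0,0,0],"xyz": [0,0,2],"gripper": 0.6},
  {"turn": [0,0,0],"xyz": [0,0,3.8],"gripper": 0.6},
  {"turn": [0,0,0],"xyz": [0,0,4.8],"gripper": 0.6},
  {"turn": [0,0,0],"xyz": [0,0,5.1],"gripper": 0.6},
  {"turn": [0,0,0],"xyz": [0,0,5.1],"gripper": 0.65},
  {"turn": [0,0,0],"xyz": [0,0,5.1],"gripper": 1},
  {"turn": [0,0,0],"xyz": [0,0,5.1],"gripper": 1},
  {"turn": [0,0,0],"xyz": [0,0,5.1],"gripper": 1},
  {"turn": [0,0,0],"xyz": [0,0,4],"gripper": 1},
  {"turn": [0,0,0],"xyz": [0,0,0],"gripper": 1},
], grip_force=30)

```text
time: 41.3
tool_pos: [340.4, -453.7, 67.7]
orientation: [-2.379, -2.046, -0.002]
ft_force: [0.6, -0.3, -0.4]
finger_gap: 17.7
```

play_rows([
  {"turn": [0,0,0],"xyz": [0,0,-4],"gripper": 1},
  {"turn": [0,0,0],"xyz": [2,1,-8.5],"gripper": 1},
  {"turn": [0,0,0],"xyz": [7,3,-8.5],"gripper": 1},
  {"turn": [0,0,0],"xyz": [12,5.5,-8.5],"gripper": 1},
  {"turn": [0,0,0],"xyz": [17,8,-8.5],"gripper": 1},
  {"turn": [0,0,0],"xyz": [22,10,-8.5],"gripper": 1},
  {"turn": [0,0,0],"xyz": [27,12.5,-8.5],"gripper": 1},
  {"turn": [0,0,0],"xyz": [32,14.8,-8.5],"gripper": 1},
  {"turn": [0,0,0],"xyz": [36,16.6,-8.5],"gripper": 1},
  {"turn": [0,0,0],"xyz": [39.3,18,-8.5],"gripper": 1},
])

```text
time: 42.55
tool_pos: [578.4, -91.4, 153.9]
orientation: [2.381, 2.049, 0.0]
ft_force: [-0.4, -0.1, -0.4]
finger_gap: 17.7
```

play_rows([
  {"turn": [0,0,0],"xyz": [0,0,1],"gripper": 1},
  {"turn": [0,0,0],"xyz": [0,0,3],"gripper": 1},
  {"turn": [0,0,0],"xyz": [0,0,5],"gripper": 1},
  {"turn": [0,0,0],"xyz": [0,0,5.5],"gripper": 1},
  {"turn": [0,0,0],"xyz": [0,0,5.5],"gripper": 1},
  {"turn": [0,0,0],"xyz": [0,0,5.5],"gripper": 1},
  {"turn": [0,0,0],"xyz": [0,0,5.5],"gripper": 1},
  {"turn": [0,0,0],"xyz": [0,0,5.5],"gripper": 1},
  {"turn": [0,0,0],"xyz": [0,0,5.5],"gripper": 1},
  {"turn": [0,0,0],"xyz": [0,0,5.5],"gripper": 1},
])

```text
time: 43.8
tool_pos: [577.8, -93.2, 98.3]
orientation: [2.382, 2.048, -0.0]
ft_force: [0.7, 0.2, 0.3]
finger_gap: 17.3
```

Run:
```python
from h import *
go(g2w([-123,-88.2,90]),-8.5)
```

```text
pos [577.5 -92.3  90. ] xyz cm [ 0.08 -0.05  0.83] turn [ 0.   0.  -0.1] t 43.8 F [0.7 0.2 0.3] gap 17.3
```

play_rows([
  {"turn": [0,0,0],"xyz": [0.1,-0.05,0.85],"gripper": 1},
  {"turn": [0,0,0],"xyz": [0.1,-0.05,0.85],"gripper": 1},
  {"turn": [0,0,0],"xyz": [0.1,-0.05,0.85],"gripper": 1},
  {"turn": [0,0,0],"xyz": [0.1,-0.05,0.85],"gripper": 0.55},
  {"turn": [0,0,0],"xyz": [0.1,-0.05,0.85],"gripper": 0.5},
  {"turn": [0,0,0],"xyz": [0.1,-0.05,0.85],"gripper": 0.5},
  {"turn": [0,0,0],"xyz": [0.1,-0.05,0.4],"gripper": 0.5},
  {"turn": [0,0,0],"xyz": [0.1,-0.05,-1.6],"gripper": 0.5},
  {"turn": [0,0,0],"xyz": [-1,-0.05,-3.6],"gripper": 0.5},
  {"turn": [0,0,0],"xyz": [-3,-0.05,-3.6],"gripper": 0.5},
])

```text
time: 45.05
tool_pos: [573.5, -123.3, 135.8]
orientation: [2.379, 2.048, 0.002]
ft_force: [-0.6, 0.2, 0.7]
finger_gap: 43.1
```

play_rows([
  {"turn": [0,0,0],"xyz": [-5,0,0],"gripper": 0.5},
  {"turn": [0,0,0],"xyz": [-9.1,0,1],"gripper": 0.5},
  {"turn": [0,0,0],"xyz": [-9.1,0,4],"gripper": 0.5},
  {"turn": [0,0,0],"xyz": [-9.1,0,7],"gripper": 0.5},
  {"turn": [0,0,0],"xyz": [-9.1,0,9],"gripper": 0.5},
  {"turn": [0,0,0],"xyz": [-9.1,0,9.6],"gripper": 0.5},
  {"turn": [0,0,0],"xyz": [-9.1,0,9.6],"gripper": 0.5},
  {"turn": [0,0,0],"xyz": [-9.1,0,9.6],"gripper": 0.7},
  {"turn": [0,0,0],"xyz": [-9.1,0,9.6],"gripper": 1},
  {"turn": [0,0,0],"xyz": [-9.1,0,9.6],"gripper": 1},
], grip_force=60)

```text
time: 46.3
tool_pos: [558.5, -212.9, 39.3]
orientation: [-2.381, -2.048, 0.002]
ft_force: [-8.2, 0.1, 6.4]
finger_gap: 22.0
```

Run:
```python
from h import *
st=bot.observe();print(w2g(st["tool_pos"]),st["finger_gap"],st["ft_force"])
f,st=snap("wrist");cv2.imwrite("w13.png",f["img"][:,:,::-1])
g=cv2.imread("w13.png");h=cv2.HoughCircles(cv2.cvtColor(g[60:170,200:330],6),cv2.HOUGH_GRADIENT,1,60,param1=80,param2=12,minRadius=18,maxRadius=30);print(h)
```

```text
[-245.12455357  -87.29138864   39.3016174 ] 21.97387188497721 [-8.15637682  0.09135524  6.35989157]
[[[60.5 48.5 25. ]]]
```

Ball 3 is at the plunger tip. Drawing, holding, then releasing.

play_rows([
  {"turn": [0,0,0],"xyz": [-0.5,0,0],"gripper": 1},
  {"turn": [0,0,0],"xyz": [-1.3,0,0],"gripper": 1},
  {"turn": [0,0,0],"xyz": [-2.1,0,0],"gripper": 1},
  {"turn": [0,0,0],"xyz": [-2.9,0,0],"gripper": 1},
  {"turn": [0,0,0],"xyz": [-3.7,0,0],"gripper": 1},
  {"turn": [0,0,0],"xyz": [-4.2,0,0],"gripper": 1},
  {"turn": [0,0,0],"xyz": [-4.6,0,0],"gripper": 1},
  {"turn": [0,0,0],"xyz": [-4.8,0,0],"gripper": 1},
  {"turn": [0,0,0],"xyz": [-4.9,0,0],"gripper": 1},
  {"turn": [0,0,0],"xyz": [-5.0,0,0],"gripper": 1},
])

```text
time: 47.6
tool_pos: [551.6, -257.8, 39.2]
orientation: [-2.376, -2.044, -0.006]
ft_force: [-2.2, 26.8, 13.3]
finger_gap: 22.3
```

play_rows([
  {"turn": [0,0,0],"xyz": [0,0,0],"gripper": 1},
  {"turn": [0,0,0],"xyz": [0,0,0],"gripper": 1},
  {"turn": [0,0,0],"xyz": [0,0,0],"gripper": 1},
  {"turn": [0,0,0],"xyz": [0,0,0],"gripper": 1},
  {"turn": [0,0,0],"xyz": [0,0,0],"gripper": 1},
  {"turn": [0,0,0],"xyz": [0,0,0],"gripper": 1},
  {"turn": [0,0,0],"xyz": [0,0,0],"gripper": 1},
  {"turn": [0,0,0],"xyz": [0,0,0],"gripper": 1},
  {"turn": [0,0,0],"xyz": [0,0,0],"gripper": 1},
  {"turn": [0,0,0],"xyz": [0,0,0],"gripper": 1},
])

```text
time: 48.85
tool_pos: [551.7, -257.7, 39.2]
orientation: [-2.376, -2.045, -0.005]
ft_force: [-3.2, 23.7, 13.1]
finger_gap: 22.2
```

play_rows([
  {"turn": [0,0,0],"xyz": [0,0,0],"gripper": 0},
  {"turn": [0,0,0],"xyz": [0,0,0],"gripper": 0},
  {"turn": [0,0,0],"xyz": [0,0,0],"gripper": 0.2},
  {"turn": [0,0,0],"xyz": [0,0,-4],"gripper": 0.5},
  {"turn": [0,0,0],"xyz": [-2,-4,-9],"gripper": 0.5},
  {"turn": [0,0,0],"xyz": [0,-9,-14],"gripper": 0.5},
  {"turn": [0,0,0],"xyz": [2,-13.5,-18],"gripper": 0.5},
  {"turn": [0,0,0],"xyz": [3,-16,-20],"gripper": 0.5},
  {"turn": [0,0,0],"xyz": [3,-16,-20],"gripper": 0.5},
  {"turn": [0,0,0],"xyz": [3,-16,-20],"gripper": 0.5},
])

```text
time: 50.1
tool_pos: [398.2, -208.9, 237.9]
orientation: [-2.382, -2.048, 0.0]
ft_force: [0.5, 0.0, 0.1]
finger_gap: 42.6
```

play_rows([
  {"turn": [0,0,0],"xyz": [0,0,0],"gripper": 0.5},
  {"turn": [0,0,0],"xyz": [0,0,0],"gripper": 0.5},
  {"turn": [0,0,0],"xyz": [0,0,0],"gripper": 0.5},
  {"turn": [0,0,0],"xyz": [0,0,0],"gripper": 0.5},
  {"turn": [0,0,0],"xyz": [0,0,0],"gripper": 0.5},
  {"turn": [0,0,0],"xyz": [0,0,0],"gripper": 0.5},
  {"turn": [0,0,0],"xyz": [0,0,0],"gripper": 0.5},
  {"turn": [0,0,0],"xyz": [0,0,0],"gripper": 0.5},
  {"turn": [0,0,0],"xyz": [0,0,0],"gripper": 0.5},
  {"turn": [0,0,0],"xyz": [0,0,0],"gripper": 0.5},
])

```text
time: 51.35
tool_pos: [398.0, -208.5, 238.3]
orientation: [2.382, 2.048, -0.0]
ft_force: [-0.1, -0.1, 0.0]
finger_gap: 42.5
```

Run:
```python
from h import *
import pickle
t,_=snap("top");f,st=snap("wrist");s,_=snap("side");pickle.dump((f,st,t,s),open("w14.pkl","wb"))
c=np.zeros((600,800,3),np.uint8);c[:300,:400]=cv2.resize(f["img"],(400,300));c[:300,400:]=cv2.resize(t["img"][130:250,200:360],(400,300),interpolation=2);c[300:,:400]=cv2.resize(s["img"][150:300,150:350],(400,300),interpolation=2);c[300:,400:]=cv2.resize(t["img"],(400,300))
cv2.imwrite("pics/m14.png",c[:,:,::-1]);print(st["tool_pos"],st["time"])
```

```text
[ 398.03139871 -208.54622191  238.30840832] 51.4
```

View pics/m14.png

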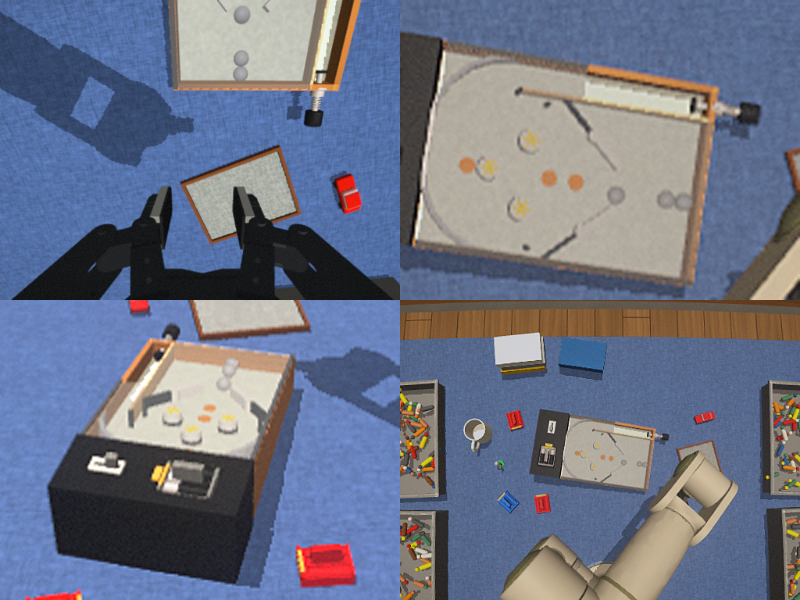

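All three balls are on the field, at top-crop (616,195), (666,200) and (683,200), and the lane is empty. I'll wait until nothing moves.

play_rows([
  {"turn": [0,0,0],"xyz": [0,0,0],"gripper": 0.5},
  {"turn": [0,0,0],"xyz": [0,0,0],"gripper": 0.5},
  {"turn": [0,0,0],"xyz": [0,0,0],"gripper": 0.5},
  {"turn": [0,0,0],"xyz": [0,0,0],"gripper": 0.5},
  {"turn": [0,0,0],"xyz": [0,0,0],"gripper": 0.5},
  {"turn": [0,0,0],"xyz": [0,0,0],"gripper": 0.5},
  {"turn": [0,0,0],"xyz": [0,0,0],"gripper": 0.5},
  {"turn": [0,0,0],"xyz": [0,0,0],"gripper": 0.5},
  {"turn": [0,0,0],"xyz": [0,0,0],"gripper": 0.5},
  {"turn": [0,0,0],"xyz": [0,0,0],"gripper": 0.5},
])

```text
time: 52.75
tool_pos: [398.0, -208.5, 238.3]
orientation: [2.382, 2.048, -0.0]
ft_force: [0.6, -0.5, 0.3]
finger_gap: 42.7
```

play_rows([
  {"turn": [0,0,0],"xyz": [0,0,0],"gripper": 0.5},
  {"turn": [0,0,0],"xyz": [0,0,0],"gripper": 0.5},
  {"turn": [0,0,0],"xyz": [0,0,0],"gripper": 0.5},
  {"turn": [0,0,0],"xyz": [0,0,0],"gripper": 0.5},
  {"turn": [0,0,0],"xyz": [0,0,0],"gripper": 0.5},
  {"turn": [0,0,0],"xyz": [0,0,0],"gripper": 0.5},
  {"turn": [0,0,0],"xyz": [0,0,0],"gripper": 0.5},
  {"turn": [0,0,0],"xyz": [0,0,0],"gripper": 0.5},
  {"turn": [0,0,0],"xyz": [0,0,0],"gripper": 0.5},
  {"turn": [0,0,0],"xyz": [0,0,0],"gripper": 0.5},
])

```text
time: 54.0
tool_pos: [398.0, -208.5, 238.3]
orientation: [2.382, 2.048, 0.0]
ft_force: [-0.3, 0.1, -0.6]
finger_gap: 42.8
```

```bash
cat > chk.py <<'E'
from h import *
import pickle
t,_=snap("top");o=pickle.load(open("w14.pkl","rb"))[2]["img"]
sl=np.s_[140:250,205:350]
def d(a,b): return np.argwhere(np.abs(cv2.GaussianBlur(a,(3,3),0)[sl].astype(int)-cv2.GaussianBlur(b,(3,3),0)[sl]).max(2)>20)
x=d(t["img"],o);print("vs earlier",len(x),x.mean(0)+[140,205] if len(x) else "")
im=t["img"][sl];g=cv2.resize(cv2.cvtColor(im,cv2.COLOR_RGB2GRAY),None,fx=6,fy=6,interpolation=2)
pickle.dump((None,None,t,None),open("w14.pkl","wb"))
E
python3 chk.py
```

```text
vs earlier 77 [208.11688312 292.51948052]
```

play_rows([
  {"turn": [0,0,0],"xyz": [0,0,0],"gripper": 0.5},
  {"turn": [0,0,0],"xyz": [0,0,0],"gripper": 0.5},
  {"turn": [0,0,0],"xyz": [0,0,0],"gripper": 0.5},
  {"turn": [0,0,0],"xyz": [0,0,0],"gripper": 0.5},
  {"turn": [0,0,0],"xyz": [0,0,0],"gripper": 0.5},
  {"turn": [0,0,0],"xyz": [0,0,0],"gripper": 0.5},
  {"turn": [0,0,0],"xyz": [0,0,0],"gripper": 0.5},
  {"turn": [0,0,0],"xyz": [0,0,0],"gripper": 0.5},
  {"turn": [0,0,0],"xyz": [0,0,0],"gripper": 0.5},
  {"turn": [0,0,0],"xyz": [0,0,0],"gripper": 0.5},
])

```text
time: 55.3
tool_pos: [398.0, -208.5, 238.3]
orientation: [2.382, 2.048, 0.0]
ft_force: [0.0, -0.2, -0.2]
finger_gap: 42.9
```

```bash
python3 chk.py
python3 - <<'E'
import cv2,pickle
im=pickle.load(open("w14.pkl","rb"))[2]["img"]
cv2.imwrite("pics/last.png",cv2.resize(im[130:250,160:360],(800,480),interpolation=2)[:,:,::-1])
E
```

```text
vs earlier 0
```

play_rows([
  {"turn": [0,0,0],"xyz": [0,0,0],"gripper": 0.5},
  {"turn": [0,0,0],"xyz": [0,0,0],"gripper": 0.5},
  {"turn": [0,0,0],"xyz": [0,0,0],"gripper": 0.5},
  {"turn": [0,0,0],"xyz": [0,0,0],"gripper": 0.5},
  {"turn": [0,0,0],"xyz": [0,0,0],"gripper": 0.5},
  {"turn": [0,0,0],"xyz": [0,0,0],"gripper": 0.5},
  {"turn": [0,0,0],"xyz": [0,0,0],"gripper": 0.5},
  {"turn": [0,0,0],"xyz": [0,0,0],"gripper": 0.5},
  {"turn": [0,0,0],"xyz": [0,0,0],"gripper": 0.5},
  {"turn": [0,0,0],"xyz": [0,0,0],"gripper": 0.5},
])

```text
time: 56.6
tool_pos: [398.0, -208.5, 238.3]
orientation: [2.382, 2.048, -0.0]
ft_force: [-0.1, 0.2, -0.5]
finger_gap: 42.7
```

```bash
sed -i 's/>20/>12/' chk.py; python3 chk.py; python3 -c "
from station import bot
print(bot.sign_off())"
```

```text
vs earlier 0 
the job is handed in; nothing more can be done
None
```

The job is done and handed in at about 57 s of the 210 s allowed, with the arm clear of everything.

- **Battery holder:** I lifted it, turned it half round and pressed it back down. The contacts now lie at the brass strip. With the holder seated, the tool was at the same height as before I lifted it, so I take it to be flush.
- **Power switch:** it slid 14 mm to its end stop, with about 10 N at the stop.
- **Balls:** three were present, and each was dropped in the lane and shot from the plunger's stop (about 25 N at 45 mm of travel). Ball 3 had been knocked out of the tray onto the cloth, so I found it again and picked it up from there.

**Last checks:** the last picture I could view showed all three balls on the field, with the lane and tray empty. One ball was still rolling, so I waited. The last two top-view comparisons over the playfield, each 1.3 s apart, showed no change. I could not view a final picture because the 16-picture limit was reached, so those comparisons are the only check that the balls have stopped.

I did not touch the toy car, knight, mug or the red and blue look-alikes.

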